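Show a freshly stamped soap bar to the inspection camera

TASK

Swing the arm of the soap press up and back until it rests open, and lift the stamped bar of soap out of the nest. Show its stamped underside to the inspection camera: face square to the lens, centred in front of it and 10 cm away, first with the bar's long side parallel to the light bar, then given a quarter turn about the lens axis so that its long side runs across the light bar, because raking light shows only the strokes that lie across it. Keep still in each of the two attitudes for a second, touch neither camera nor light, leave the other soaps and the timer where they are, and finish still holding the soap in the second attitude.

Things in the scene. Friction and masses are not known exactly. Their poses are not given: they have to be found in the camera images.
- press: fixed stamping press: beech board 275x130x18 mm. Origin on the table under the nest's middle; x runs along the board from handle end (-x) to hinge end (+x), z up. A brass die, top z = 26 mm, carries the soap; steel corner angles (tops z = 36) give it 1.5 mm play, the middle 50 mm of its long sides is free. Hinge cheeks: x 101 to 153, y +-52 to 60, z to 113 mm
- press_arm (a joint): angle of the press arm: 0 = closed, level above the soap; grows as the handle swings up and over towards the hinge end; 1.92 rad = its stop. 0.32 kg, no spring: it falls shut if let go before upright (1.57); let go beyond about 1.65 it leans back by its weight and stays at the stop
- press_handle (a point): middle of the arm's handle: wooden round bar, 16 mm diameter, parallel to the hinge axis (press y), 82 mm free between the arm's side plates (18 mm high); 200 mm from the hinge axis, 74.5 mm above the table when closed. Pressing block begins 50 mm from it towards the hinge; 35 mm free below. Moves and turns with the arm; the bar may turn in the jaws
- press_hinge (a point): middle of the arm's hinge axis, 115 mm from the middle of the nest in press x and 74.5 mm above the table; the axis is press y
- soap_bar_center (a point): centre (half-way up) of the soap bar in the press: 80 mm long (its x) x 52 mm wide (its y) x 30 mm high (its z), edges rounded 4 mm, 0.12 kg; it lies face down on the die, long side along the press board, top at 56 mm above the table, middle 41 mm
- soap_bar_face (a point): middle of the soap bar's stamped underside (flower emblem), 15 mm below its centre along its z; its outward direction is the bar's -z
- lens (a point): middle of the camera's front lens, 95 mm above the table, fixed. z = viewing direction: 55 degrees above level and (at yaw 0) back towards the robot. y is level, parallel to the light bar; x points from the lens axis to the light bar's side. Camera: 46 mm square aluminium housing with black lens barrel on a grey 150x120 mm stand
- focus (a point): point 100 mm in front of the lens on its axis, 177 mm above the table, same axes as the lens: the middle of the stamped face belongs here. The light bar (130 mm long, 16 x 18 mm) lies parallel to y at x = +100 mm, z = -28 mm from this point, on a post behind the camera
- blank_left_center (a point): centre of a plain soap bar 80 x 52 x 30 mm waiting on the table, not to be moved
- blank_right_center (a point): centre of a second plain soap bar 80 x 52 x 30 mm waiting on the table, not to be moved
- dial_timer: round kitchen timer, 61 mm across and 42 mm high, origin under its middle, not to be moved
There are look-alikes about, which are no part of the job. What is shaped like the part that bears soap_bar_center but orange is not meant.

How it is judged:
On the way, in this order (a step that is already met when the one before it is completed fails the run):
1. the press arm rests open, leaning back past upright (value of joint press_arm above 1.8 rad), for 0.2 s.
2. the soap is lifted clear out of the nest (height (world z) of soap_bar_face above 0.06 m and contact force between the fingers and soap_bar above 1 N), for 0.2 s.
3. the stamped face is held square to the lens at the focus, long side parallel to the light bar, still (distance between soap_bar_face and focus below 0.012 m and angle between the z axis of soap_bar_face and the z axis of focus, either way round below 0.15 rad and angle between the x axis of soap_bar_face and the y axis of focus, either way round below 0.17 rad and angle between soap_bar_face's own z axis and vertical below 1.2 rad and linear speed of soap_bar below 0.02 m/s and angular speed of soap_bar below 0.15 rad/s), for 0.6 s.
At the end, for the whole second after the job is handed in: soap held still in the gripper, touching nothing else; middle of its stamped face within 12 mm of the point 100 mm before the lens, square to the lens axis within 0.15 rad, long side across the light bar within 0.17 rad (either way round); press arm open beyond 1.8 rad; others within 15 mm (distance between soap_bar_face and focus below 0.012 m and angle between the z axis of soap_bar_face and the z axis of focus, either way round below 0.15 rad and angle between the x axis of soap_bar_face and the x axis of focus, either way round below 0.17 rad and angle between soap_bar_face's own z axis and vertical below 1.2 rad and linear speed of soap_bar below 0.02 m/s and angular speed of soap_bar below 0.15 rad/s and contact force between the fingers and soap_bar above 1 N and contact force between soap_bar and camera below 0.05 N and contact force between soap_bar and press below 0.05 N and value of joint press_arm above 1.8 rad and distance of each of blank_left_center, blank_right_center, dial_timer from where it was at the start of the episode below 0.015 m); the arm keeps its last pose, push and grip.
It fails at once if camera, stand or light touched (contact force between anything else and camera above 0.5 N).
It fails at once if a plain bar or the timer moved (distance of any of blank_left_center, blank_right_center, dial_timer from where it was at the start of the episode above 0.015 m).
It also fails if it takes over 64 s, if anything falls off the work surface, if the arm or the gripper's body presses on something with over 40 N, if the wrist force passes 120 N, or if a joint passes its speed limit or range.

ROBOT

A 6-joint arm with a two-finger parallel gripper is mounted at the origin on a cart in front of the work surface, level with it; the furniture and walls round the work are solid. World frame = base frame: x ahead of the robot, y to its left, z up, the work surface at z = 0. Lengths are in m, angles in rad, forces in N, time in s.
With the tool pointing down it reaches from about 0.425 to 0.95 m from the base axis. Payload 3.5 kg.
Tool frame: the origin (TCP) lies at the very end of the fingers, on their centre line; the grasp point (between the pads) lies 19 mm behind it; z points along the fingers, y is the direction in which the jaws open and shut (so a half turn about z gives the same grasp; the last joint's range is limited). The gripper opens to 85 mm and grips with 20 to 120 N. Pads are 22 mm wide; open, the fingers measure 114 mm over their backs; the gripper's body (76 mm by 85 mm) begins 54 mm behind the grasp point. The pads swing forward as they close: fully open they stand 13 mm farther back than shut.
Start: joints at [-1.421, 0.286, 1.577, -0, 1.279, -0.15], TCP at [0.199, -0.645, 0.231] pointing down, gripper open.
Joint ranges: [-2.77, 2.77], [-0.9, 2.22], [0.21, 2.48], [-1.53, 4.67], [0.24, 2.81], [-2.84, 2.84]. Speed limits (rad/s): [2.79, 2.79, 3.14, 3.14, 3.14, 3.14].

INTERFACE

Orientations are given as a unit quaternion [x, y, z, w].
In Python, from plant import get_state, vision, ctrl, cut_out gives the robot as it stands.
- The arm moves only by the tool jog_arm, never from a script. Its argument "commands" is text: rows parted by semicolons, each of 6 numbers parted by spaces: the shift along the world's x, y, z in m, then the turn, a rotation vector about the world's x, y, z in rad. A call has 1 to 20 rows; each row is the pose to reach, as a shift and turn from the pose commanded when the call began; what a row does not reach only later rows make up. A row lasts 1/8 s, in which the tool goes at most 62.5 mm and 10.7 degrees, less where a joint would pass 70% of its speed; a pose out of reach is approached as far as the arm can. A call with a gripper value outside its range is refused whole. "gripper" is the opening in per cent of the stroke, from 0 (shut) to 100 (fully open), set as the call begins (left out, the last holds). The fingers move at their own pace and stop on an object; "grip_force" is the grip in N (left out, the last holds). Time passes only in rows, so rows that repeat a pose let the fingers close. It gives the time, the measured TCP pose, the force and the opening at its end, in the units of the state.
- get_state(): the state, without advancing time (a new reading comes with each control period).
- vision.read_camera(name): name is "side" or "top" or "wrist"; returns a dict with "frame" (400x640x3 uint8, red, green, blue), "z_map" (400x640 float32, m along the optical axis (not along the pixel's ray), 0 where there is no reading), "fx", "fy", "cx", "cy" (pixels), "R" (3x3) and "t" (3): a world point X has camera coordinates R X + t. Camera axes: x right, y down, z forward; pixel columns grow to the right and rows downward; lengths in m; the calibration is good to about 2 mm. A picture is of the moment at which its call begins.
- ctrl.sign_off(): hands the job in, once; it reports no verdict.
Trained networks look in the newest picture that a camera, given by its name, has taken for a name from the list of things; names that differ only in an ending like _2 or _b are one class to them, and where a whole thing is asked for, a point or a joint stands for the part that bears it (a point fixed in the world has none). Each returns a list of dicts, best first, with "conf" (0 to 1); they miss things now and then, are a little off and sometimes report something else, mostly with a low value. They report only what shows in the picture. A call takes as long as a camera call. They do not tell look-alikes from the thing itself.
- cut_out(camera, query): "pixels" (400x640 bool, what is visible of it) and "box" ([centre column, centre row, width, height] in pixels, round what is visible of it).
The state is a dict: "time": time; "qpos": joint angles; "dq": joint speeds; "joint_efforts": joint torques, N m; "eef_pos": TCP position; "tcp_rot": TCP orientation; "contact_force": force on the tool from outside, world axes, zero at the start; "wrist_torque": the same for the moment, N m; "opening": opening from 0.0 (shut) to 1.0 (fully open).
Only numpy, scipy, OpenCV 4.12 (cv2) and the standard library are available. Lean on these libraries where they do the work, as an engineer would, in place of code of your own. Each camera call takes 0.05 s, during which the arm holds its last target.

## Working session

There is one attempt and no reset: what is moved stays moved. The work goes in short steps, Python scripts to look and compute and a tool call to move; the robot and the scene stay as the last step left them, time stands still between calls to the robot, and variables do not carry over. Pictures are saved under pics/ and viewed, and the job is handed in when it is done.

Besides the shell and the picture viewer there is one more tool, called after "Emit:" as a command line: name --argument value ..., lists and objects as JSON in quotes. jog_arm: Moves the arm, as the interface text tells. Its arguments: {"type":"object","properties":{"commands":{"type":"string"},"gripper":{"type":"number"},"grip_force":{"type":"number"}},"required":["commands"]}

```bash
mkdir -p pics; ls
python3 - <<'E'
from plant import get_state, vision, ctrl, cut_out
import cv2,pickle
s=get_state();print(s)
d={}
for n in ["side","top","wrist"]:
    c=vision.read_camera(n);d[n]=c
    cv2.imwrite(f"pics/{n}0.png",c["frame"][:,:,::-1])
    print(n,c["fx"],c["cx"],c["cy"],c["R"].tolist(),c["t"])
pickle.dump(d,open("c0.pkl","wb"))
E
```

```text
pics
{'time': 0.0, 'qpos': array([-1.42101724e+00,  2.87186671e-01,  1.57817762e+00,  1.95643587e-05,
        1.27855469e+00, -1.49991433e-01]), 'dq': array([ 2.23303607e-03, -5.75021484e-04, -1.30328556e-04,  9.54062444e-04,
        1.43792467e-04,  1.81276684e-05]), 'joint_efforts': array([-1.20207547e-03, -4.05984914e+01, -2.92628038e+01, -1.72123446e-04,
        5.82180190e-03, -5.34832893e-06]), 'eef_pos': array([ 0.19926905, -0.64424049,  0.22993281]), 'tcp_rot': array([ 9.88787971e-01,  1.49321783e-01,  9.48762944e-06, -1.16316382e-03]), 'contact_force': array([-0.19297736,  0.07795884,  0.56245737]), 'wrist_torque': array([-0.01798657,  0.0070547 , -0.02509911]), 'opening': 1.0034601964248038}
side 457.7980916597409 319.1150100253872 191.51970206288468 [[-0.9701262810864316, -0.24232044392094157, -0.01165337733739736], [-0.1435686922310214, 0.6121697134106088, -0.7775836113202536], [0.19555825054567294, -0.75268123693947, -0.6286715566993506]] [0.49795637 0.18338294 1.1520126 ]
top 423.33727665298954 316.40156439271175 193.66948759217118 [[-0.012458576113999207, -0.9999137345194485, -0.004160216410380504], [-0.9965990101248293, 0.012755991043096356, -0.08141067319902677], [0.08145671795144942, 0.003131806487948303, -0.9966719595176237]] [-0.03175713  0.53329933  1.05895188]
wrist 355.0121880710716 322.3015888001804 200.384436937754 [[0.29457553115443513, -0.9556252231237156, -0.0023852410428640953], [-0.9224418320935729, -0.2849969023821684, 0.260533744525393], [-0.24965240405198671, -0.07454662005965716, -0.965461795509665]] [-0.67427494 -0.03222387  0.37920471]
```

View pics/side0.png

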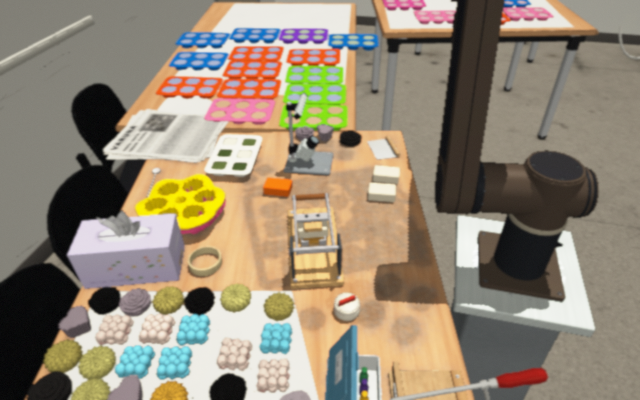

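View pics/top0.png

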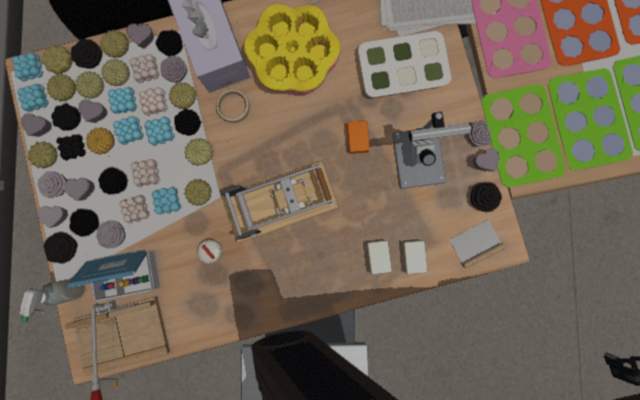

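Run:
```python
from plant import cut_out
import pickle,numpy as np,cv2
d=pickle.load(open("c0.pkl","rb"))
for cam in ["side","top"]:
    c=d[cam]
    for q in ["press","press_arm","soap_bar_center","lens","blank_left_center","dial_timer"]:
        for r in cut_out(cam,q):
            m=r["pixels"]&(c["z_map"]>0)
            v,u=np.nonzero(m);z=c["z_map"][m]
            P=np.stack([(u-c["cx"])/c["fx"]*z,(v-c["cy"])/c["fy"]*z,z],1)
            X=(P-c["t"])@c["R"] if len(P) else np.zeros((1,3))
            print(cam,q,round(r["conf"],2),np.round(r["box"]),len(P),np.median(X,0).round(3),X.min(0).round(3),X.max(0).round(3),c["frame"][m].mean(0).round())
```

```text
side press 0.68 [316. 240.  52.  99.] 4110 [0.504 0.116 0.02 ] [ 0.41  -0.164 -0.006] [0.625 0.209 0.118] [181. 155. 116.]
side press_arm 0.8 [314. 223.  42.  57.] 1203 [0.522 0.033 0.078] [ 0.442 -0.166 -0.004] [0.622 0.169 0.105] [185. 163. 136.]
side press_arm 0.74 [307. 130.  23.  73.] 601 [ 0.632 -0.288  0.082] [ 0.592 -0.732 -0.004] [ 0.769 -0.23   0.224] [140. 146. 132.]
side soap_bar_center 0.64 [314. 230.  31.  14.] 234 [0.528 0.05  0.046] [0.481 0.021 0.03 ] [0.56  0.068 0.062] [168. 157. 133.]
side soap_bar_center 0.62 [280. 187.  29.  17.] 456 [ 0.674 -0.13   0.028] [ 0.636 -0.207 -0.   ] [ 0.716 -0.114  0.033] [213. 108.  22.]
side lens 0.66 [305. 128.  23.  70.] 533 [ 0.633 -0.287  0.084] [ 0.593 -0.704  0.011] [ 0.738 -0.23   0.224] [140. 146. 134.]
side blank_left_center 0.75 [386. 176.  27.  20.] 434 [ 0.368 -0.263  0.028] [ 0.327 -0.309 -0.003] [ 0.411 -0.249  0.035] [211. 202. 180.]
side dial_timer 0.59 [348. 306.  29.  23.] 605 [0.388 0.247 0.03 ] [ 0.359  0.193 -0.003] [0.424 0.267 0.045] [207. 182. 163.]
top press 0.91 [280. 201. 116.  80.] 5267 [0.514 0.058 0.0
[... 662 characters left out ...]
 0.483 -0.01   0.019] [0.568 0.065 0.08 ] [145. 139. 127.]
top lens 0.76 [439. 145.  66.  40.] 1210 [ 0.641 -0.3    0.212] [ 0.593 -0.432 -0.004] [ 0.716 -0.236  0.225] [107. 108. 107.]
top lens 0.72 [280. 200. 118.  81.] 5350 [0.514 0.058 0.02 ] [ 0.415 -0.091 -0.006] [0.617 0.211 0.117] [130. 113.  93.]
top blank_left_center 0.62 [210. 252.  28.  24.] 498 [0.391 0.23  0.031] [ 0.359  0.204 -0.004] [0.421 0.269 0.047] [145. 130. 120.]
top blank_left_center 0.6 [415. 256.  28.  33.] 701 [ 0.37  -0.282  0.03 ] [ 0.331 -0.32  -0.001] [ 0.41  -0.256  0.038] [163. 162. 154.]
top dial_timer 0.56 [210. 251.  26.  21.] 424 [0.393 0.228 0.031] [0.366 0.204 0.008] [0.421 0.259 0.047] [147. 132. 123.]
```

Run:
```python
import pickle,numpy as np,cv2
d=pickle.load(open("c0.pkl","rb"))
t=d["top"]["frame"][:,:,::-1];s=d["side"]["frame"][:,:,::-1]
a=cv2.resize(t[155:245,215:345],(780,540),interpolation=cv2.INTER_CUBIC);cv2.imwrite("pics/ct.png",a)
a=cv2.resize(s[180:290,265:365],None,fx=5.4,fy=5.4,interpolation=cv2.INTER_CUBIC);cv2.imwrite("pics/cs.png",a)
a=cv2.resize(t[100:200,380:500],None,fx=6,fy=6,interpolation=cv2.INTER_CUBIC);cv2.imwrite("pics/cl.png",a)
```

```text
(no output)
```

View pics/ct.png

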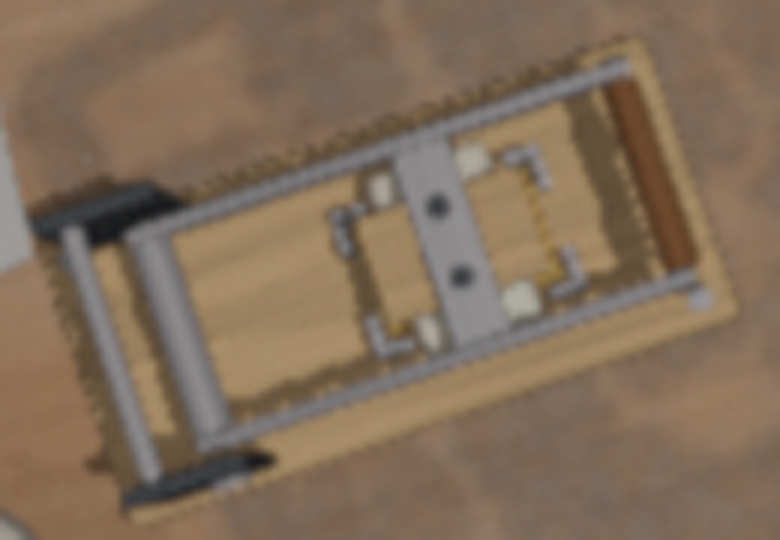

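View pics/cs.png

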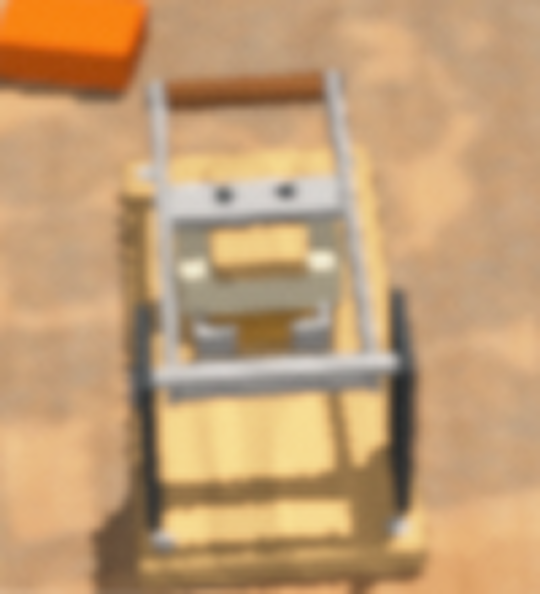

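View pics/cl.png

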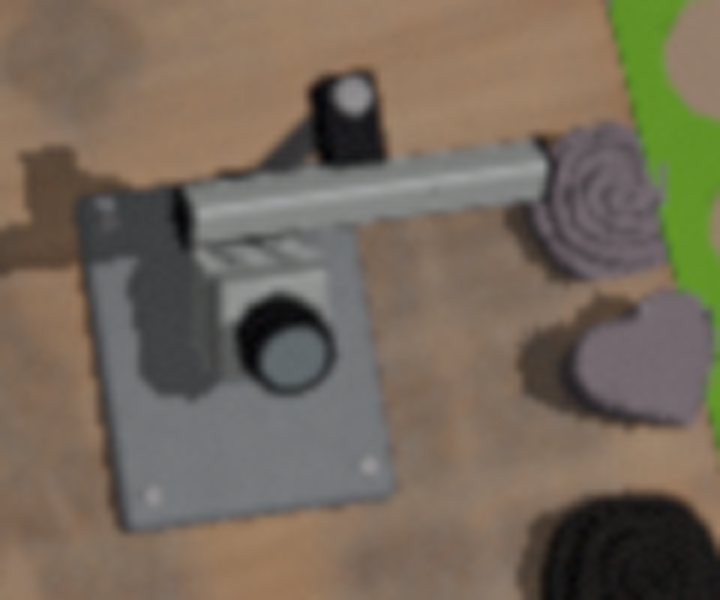

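View pics/wrist0.png

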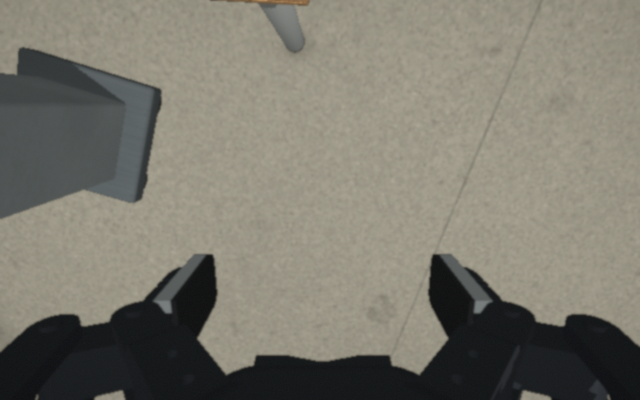

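```bash
cat > h.py <<'E'
import numpy as np,cv2,pickle
def cloud(c,m=None):
    ok=c["z_map"]>0
    if m is not None: ok&=m
    v,u=np.nonzero(ok);z=c["z_map"][ok]
    P=np.stack([(u-c["cx"])/c["fx"]*z,(v-c["cy"])/c["fy"]*z,z],1)
    return (P-c["t"])@c["R"],u,v
def proj(c,X):
    p=np.atleast_2d(X)@c["R"].T+c["t"]
    return np.stack([p[:,0]/p[:,2]*c["fx"]+c["cx"],p[:,1]/p[:,2]*c["fy"]+c["cy"]],1)
def rect(P):
    (cx,cy),(w,h),a=cv2.minAreaRect((P*1000).astype(np.float32))
    if w<h:w,h,a=h,w,a+90
    return np.array([cx,cy])/1000,w,h,a
E
python3 - <<'E'
from h import *
d=pickle.load(open("c0.pkl","rb"))
for n in ["top","side"]:
    c=d[n];X,u,v=cloud(c)
    def sel(x0,x1,y0,y1,z0,z1): return X[(X[:,0]>x0)&(X[:,0]<x1)&(X[:,1]>y0)&(X[:,1]<y1)&(X[:,2]>z0)&(X[:,2]<z1)]
    for nm,b in dict(board=(.38,.66,-.13,.25,.013,.023),arm=(.4,.64,-.12,.2,.07,.1),stand=(.53,.73,-.37,-.2,.008,.04),light=(.58,.75,-.42,-.2,.2,.23),post=(.6,.8,-.42,-.2,.03,.19),cheeks=(.4,.64,0,.25,.1,.125),tbl=(.4,.5,-.2,-.1,-.02,.02)).items():
        P=sel(*b)
        print(n,nm,len(P),np.median(P,0).round(4), [np.round(q,4) for q in rect(P[:,:2])], P[:,2].max().round(3))
E
```

```text
top board 3123 [0.5093 0.0781 0.0178] [array([0.5146, 0.0644]), np.float64(377.7381), np.float64(278.1388), np.float64(88.0796)] 0.023
top arm 1631 [0.5246 0.03   0.0809] [array([0.5146, 0.0516]), np.float64(242.7585), np.float64(120.9936), np.float64(109.0422)] 0.1
top stand 1671 [ 0.6014 -0.286   0.012 ] [array([ 0.6255, -0.3053]), np.float64(148.7107), np.float64(119.6799), np.float64(6.5931)] 0.039
top light 833 [ 0.6479 -0.2991  0.2173] [array([ 0.6619, -0.3013]), np.float64(132.6881), np.float64(54.6164), np.float64(96.9167)] 0.225
top post 587 [ 0.6334 -0.2959  0.0822] [array([ 0.7002, -0.2851]), np.float64(211.8566), np.float64(56.0778), np.float64(17.5587)] 0.182
top cheeks 332 [0.483  0.1527 0.1085] [array([0.486 , 0.1454]), np.float64(120.1388), np.float64(51.0601), np.float64(18.8123)] 0.117
top tbl 1452 [ 4.513e-01 -1.478e-01  1.000e-04] [array([ 0.4495, -0.1502]), np.float64(99.3619), np.float64(98.3364), np.float64(89.3481)] 0.02
side board 2070 [0.495  0.1282 0.0178] [array([0.5343, 0.0611]), np.float64(377.0157), np.float64(244.8289), np.float64(91.019)] 0.023
side arm 1052 [0.5224 0.037  0.08  ] [array([0.5143, 0.0576]), np.float64(245.8091), np.float64(127.1989), np.float64(108.7158)] 0.1
side stand 821 [ 0.6111 -0.2851  0.0118] [array([ 0.6221, -0.3004]), np.float64(148.3058), np.float64(125.4441), np.float64(6.8201)] 0.04
side light 273 [ 0.6448 -0.2897  0.2155] [array([ 0.6594, -0.297 ]), np.float64(138.9228), np.float64(54.6582), np.float64(97.0468)] 0.224
side post 569 [ 0.6436 -0.2899  0.0723] [array([ 0.6967, -0.2694]), np.float64(207.4704), np.float64(89.1961), np.float64(13.4574)] 0.19
side cheeks 311 [0.4791 0.1573 0.1075] [array([0.4838, 0.1482]), np.float64(119.5649), np.float64(54.6942), np.float64(18.5099)] 0.118
side tbl 717 [ 4.498e-01 -1.466e-01 -2.000e-04] [array([ 0.45, -0.15]), np.float64(99.923), np.float64(99.8404), np.float64(179.8831)] 0.017
```

Run:
```python
from h import *
d=pickle.load(open("c0.pkl","rb"))
def R2(a): return np.array([[np.cos(a),-np.sin(a)],[np.sin(a),np.cos(a)]])
for n in ["top","side"]:
    c=d[n];X,u,v=cloud(c)
    b=(X[:,2]>.013)&(X[:,2]<.023)&(X[:,0]>.38)&(X[:,0]<.66)&(X[:,1]>-.14)&(X[:,1]<.25)
    m=np.zeros((400,640),np.uint8);m[v[b],u[b]]=255
    m=cv2.morphologyEx(m,cv2.MORPH_OPEN,np.ones((3,3)))
    k,l,st,_=cv2.connectedComponentsWithStats(m)
    i=1+np.argmax(st[1:,4])
    mm=cv2.morphologyEx((l>0).astype(np.uint8),cv2.MORPH_OPEN,np.ones((3,3)))>0
    Y,_,_=cloud(c,mm);print(n,"board",[np.round(q,4) for q in rect(Y[:,:2])])
    # in press frame percentiles
    ang=np.deg2rad(108.8)
    q=(Y[:,:2]-[.5257,.0265])@R2(ang);print(np.percentile(q,[0,.5,2,98,99.5,100],axis=0).round(4).T)
    # handle: brownish pts z>.07
    a=X[(X[:,2]>.072)&(X[:,2]<.09)&(X[:,0]>.4)&(X[:,0]<.64)&(X[:,1]>-.12)&(X[:,1]<.2)]
    q=(a[:,:2]-[.5257,.0265])@R2(ang);print("arm",np.percentile(q,[0,.5,2,98,99.5,100],axis=0).round(4).T)
    # light
    yaw=np.deg2rad(6.8)
    L=X[(X[:,2]>.195)&(X[:,2]<.23)&(X[:,0]>.58)&(X[:,0]<.75)&(X[:,1]>-.4)&(X[:,1]<-.22)]
    q=L[:,:2]@R2(yaw)
    print("light",np.percentile(q,[0,2,10,50,90,98,100],axis=0).round(4).T)
    e,f=np.percentile(L[:,1],[15,85]);A=L[(L[:,0]<.66)]
    vx=cv2.fitLine(A[:,:2].astype(np.float32),cv2.DIST_HUBER,0,.001,.001).ravel();print("dir",np.degrees(np.arctan2(vx[1],vx[0])),vx)
    # lens region
    g=(X[:,2]>.075)&(X[:,2]<.12)&(X[:,0]>.55)&(X[:,0]<.66)&(X[:,1]>-.34)&(X[:,1]<-.24)
    q=np.c_[X[g],u[g],v[g]]
    q=q[np.argsort(-q[:,2])][:60]
    print("lens top",q[::6].round(3))
```

```text
top board [array([0.5593, 0.0891]), np.float64(309.5435), np.float64(233.3154), np.float64(108.5218)]
[[-0.1061 -0.1049 -0.1026  0.1657  0.1687  0.2032]
 [-0.1692 -0.073  -0.0621  0.0632  0.0644  0.0652]]
arm [[-0.094  -0.0932 -0.0914  0.1205  0.127   0.149 ]
 [-0.0577 -0.0531 -0.0481  0.0479  0.061   0.0633]]
light [[ 0.5941  0.5957  0.5974  0.6073  0.6335  0.6459  0.6489]
 [-0.444  -0.4407 -0.427  -0.3752 -0.3257 -0.3127 -0.3113]]
dir -84.41791 [ 0.09727173 -0.99525785  0.64475715 -0.3037785 ]
lens top [[ 6.19e-01 -3.02e-01  1.05e-01  4.27e+02  1.53e+02]
 [ 6.17e-01 -3.00e-01  1.04e-01  4.26e+02  1.54e+02]
 [ 6.17e-01 -3.05e-01  1.03e-01  4.28e+02  1.54e+02]
 [ 6.17e-01 -3.10e-01  1.03e-01  4.30e+02  1.54e+02]
 [ 6.20e-01 -3.12e-01  1.02e-01  4.31e+02  1.53e+02]
 [ 6.15e-01 -3.20e-01  1.02e-01  4.34e+02  1.55e+02]
 [ 6.15e-01 -3.17e-01  1.01e-01  4.33e+02  1.55e+02]
 [ 6.23e-01 -3.15e-01  1.00e-01  4.32e+02  1.52e+02]
 [ 6.13e-01 -3.10e-01  1.00e-01  4.30e+02  1.56e+02]
 [ 6.23e-01 -2.99e-01  9.90e-02  4.25e+02  1.52e+02]]
side board [array([0.5264, 0.0225]), np.float64(357.9524), 
[... 283 characters left out ...]
49  0.6061  0.6361  0.6435  0.6469]
 [-0.4426 -0.4391 -0.4192 -0.3667 -0.3119 -0.3072 -0.3036]]
dir -83.870026 [ 0.10678416 -0.99428225  0.6395611  -0.27677065]
lens top [[ 6.14e-01 -3.04e-01  1.03e-01  3.11e+02  1.37e+02]
 [ 6.20e-01 -3.12e-01  1.01e-01  3.10e+02  1.36e+02]
 [ 6.12e-01 -3.09e-01  1.00e-01  3.12e+02  1.37e+02]
 [ 6.08e-01 -3.06e-01  9.90e-02  3.13e+02  1.38e+02]
 [ 6.14e-01 -2.90e-01  9.70e-02  3.10e+02  1.41e+02]
 [ 6.05e-01 -3.06e-01  9.60e-02  3.14e+02  1.39e+02]
 [ 6.01e-01 -3.15e-01  9.50e-02  3.16e+02  1.38e+02]
 [ 6.22e-01 -2.94e-01  9.30e-02  3.08e+02  1.41e+02]
 [ 6.04e-01 -2.88e-01  9.30e-02  3.13e+02  1.43e+02]
 [ 6.09e-01 -2.83e-01  9.10e-02  3.11e+02  1.44e+02]]
```

Run:
```python
from h import *
d=pickle.load(open("c0.pkl","rb"))
def R2(a): return np.array([[np.cos(a),-np.sin(a)],[np.sin(a),np.cos(a)]])
yaw=np.deg2rad(6.6)
# lens disc in top: back-project pixel at z=.095
def bp(c,u,v,z):
    r=c["R"].T@np.array([(u-c["cx"])/c["fx"],(v-c["cy"])/c["fy"],1]);o=-c["R"].T@c["t"]
    return o+r*(z-o[2])/r[2]
print("lens disc top",bp(d["top"],380+293/6,100+357/6,.095))
def model(lx,ly,yaw):
    c,s=np.cos(yaw),np.sin(yaw);e=np.deg2rad(55)
    z=np.array([-np.cos(e)*c,-np.cos(e)*s,np.sin(e)]);x=np.array([np.sin(e)*c,np.sin(e)*s,np.cos(e)]);y=np.array([-s,c,0])
    L=np.array([lx,ly,.095]);F=L+.1*z
    return L,F,x,y,z
for yawd in (6.6,):
  lx,ly=R2(np.deg2rad(yawd))@[.5654,-.3752]
  L,F,x,y,z=model(lx,ly,np.deg2rad(yawd));print("L,F",L,F)
for n in ["top","side"]:
    c=d[n];off=np.array([.0015,-.0025,0])*(1 if n=="top" else -1)
    img=cv2.resize(c["frame"][:,:,::-1],None,fx=6,fy=6,interpolation=cv2.INTER_CUBIC)
    def line(P,col):
        p=(proj(c,np.array(P)+off)*6+2.5).round().astype(int);cv2.polylines(img,[p],False,col,1)
    t=np.linspace(0,2*np.pi,40)[:,None]
    line(L+.015*(np.cos(t)*x+np.sin(t)*y),(0,0,255));line([L,F],(0,255,0))
    B=F+.1*x-.028*z
    for a in(-1,1):
        line([B+y*.065*q+x*.008*r+z*.009*a for q,r in((1,1),(1,-1),(-1,-1),(-1,1),(1,1))],(255,0,255))
    # press
    o=np.array([.5257,.0265,0]);an=np.deg2rad(108.7);px=np.array([np.cos(an),np.sin(an),0]);py=np.array([-np.sin(an),np.cos(an),0]);pz=np.array([0,0,1.])
    W=lambda a,b,h:o+px*a/1000+py*b/1000+pz*h/1000
    line([W(a,b,18) for a,b in((-105,65),(-105,-65),(170,-65),(170,65),(-105,65))],(0,0,255))
    for sg in(-1,1): line([W(a,sg*b,113) for a,b in((101,52),(153,52),(153,60),(101,60),(101,52))],(255,0,255))
    line([W(-85,41,82.5),W(-85,-41,82.5)],(0,255,0)); line([W(115,41,74.5),W(115,-41,74.5)],(0,255,0))
    line([W(a,b,56) for a,b in((-40,26),(-40,-26),(40,-26),(40,26),(-40,26))],(255,255,0))
    if n=="top":
        cv2.imwrite("pics/oL_top.png",img[600:1200,2280:3000]);cv2.imwrite("pics/oP_top.png",img[930:1470,1290:2070])
    else:
        cv2.imwrite("pics/oL_side.png",img[550:1080,1600:2100]);cv2.imwrite("pics/oP_side.png",img[1130:1720,1600:2200])
```

```text
lens disc top [ 0.60542006 -0.30865689  0.095     ]
L,F [ 0.60477738 -0.307728    0.095     ] [ 0.54779986 -0.31432052  0.1769152 ]
```

View pics/oL_top.png

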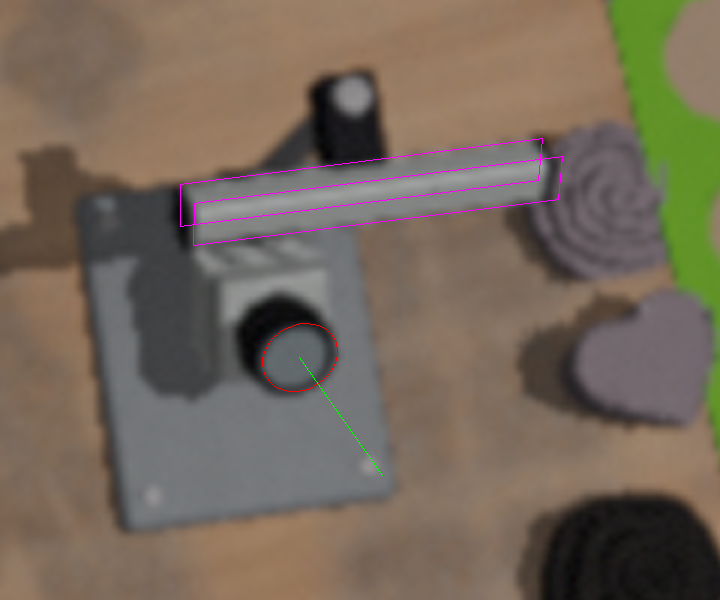

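View pics/oL_side.png

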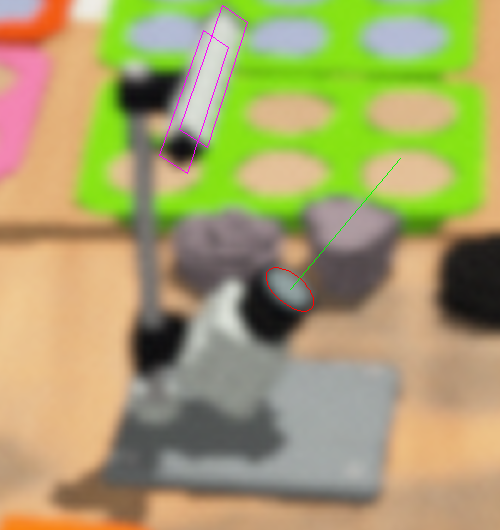

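View pics/oP_top.png

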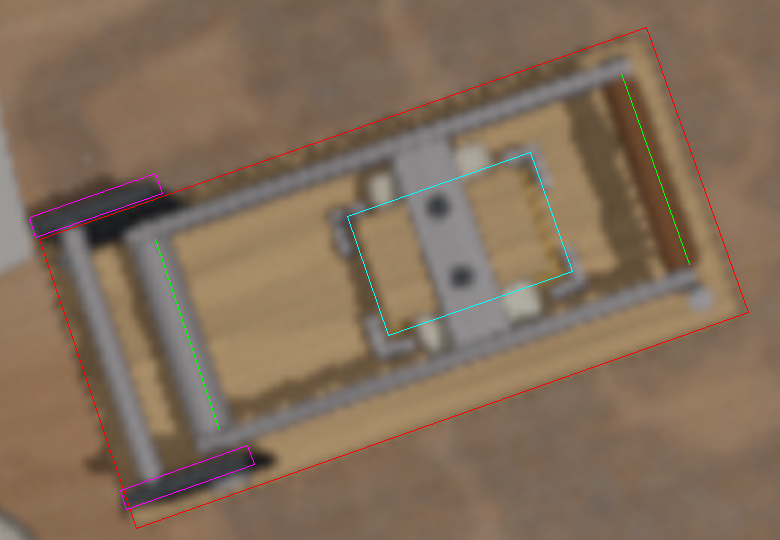

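View pics/oP_side.png

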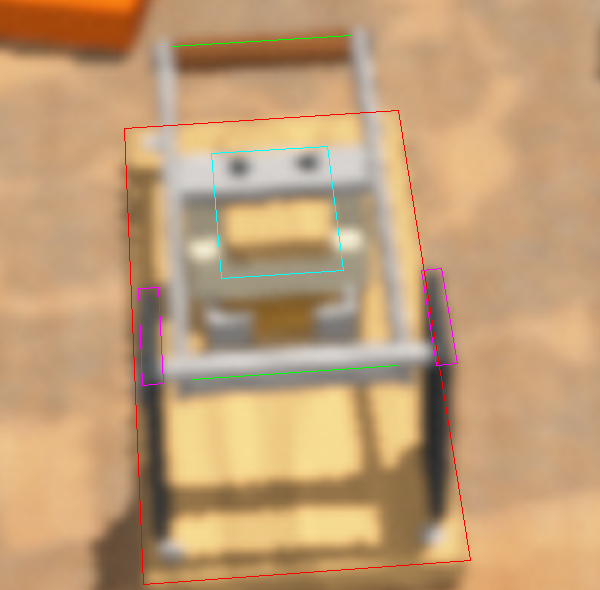

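Emit:
jog_arm --commands "0.354 0.591 0 0 0 0.026;0.354 0.591 0 0 0 0.026;0.354 0.591 0 0 0 0.026;0.354 0.591 0 0 0 0.026;0.354 0.591 0 0 0 0.026;0.354 0.591 0 0 0 0.026;0.354 0.591 0 0 0 0.026;0.354 0.591 0 0 0 0.026;0.354 0.591 0 0 0 0.026;0.354 0.591 0 0 0 0.026;0.354 0.591 0 0 0 0.026;0.354 0.591 0 0 0 0.026;0.354 0.591 0 0 0 0.026;0.354 0.591 -0.03 0 0 0.026;0.354 0.591 -0.03 0 0 0.026" --gripper 50

```text
time: 2.62
eef_pos: [0.5512, -0.0549, 0.1988]
tcp_rot: [0.987, 0.161, -0.003, -0.001]
contact_force: [-0.7, -0.4, 0.2]
opening: 0.502
```

Run:
```python
from h import *
from plant import *
from scipy.spatial.transform import Rotation as R
s=get_state();print(s["time"],s["eef_pos"],s["qpos"],R.from_quat(s["tcp_rot"]).as_matrix().round(3).tolist(),s["opening"])
c=vision.read_camera("wrist");pickle.dump((c,s),open("w1.pkl","wb"))
cv2.imwrite("pics/w1.png",c["frame"][:,:,::-1])
```

```text
2.625 [ 0.55117086 -0.05487618  0.19878359] [-2.82305127e-01  5.29015149e-02  1.90385330e+00 -2.77083581e-04
  1.19051500e+00  9.65202369e-01] [[0.948, 0.318, -0.006], [0.318, -0.948, 0.001], [-0.005, -0.003, -1.0]] 0.5015601024885219
```

View pics/w1.png

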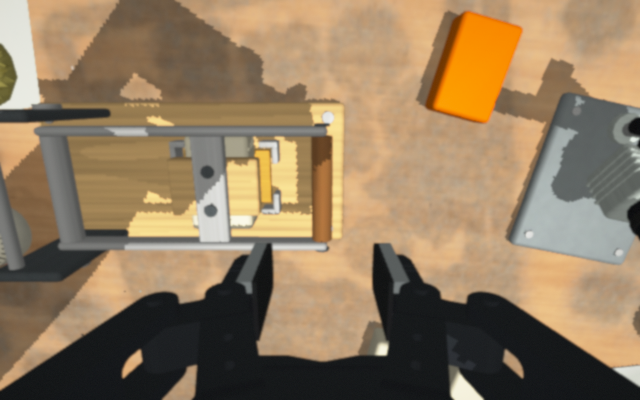

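Run:
```python
from h import *
c,s=pickle.load(open("w1.pkl","rb"))
X,u,v=cloud(c)
f=c["frame"][v,u].astype(int)
m=(abs(u-322)<14)&(v>135)&(v<240)&(X[:,2]>.07)&(X[:,2]<.095)&(f[:,0]-f[:,2]>40)
P=X[m];print(len(P),P.mean(0),[np.round(q,4) for q in rect(P[:,:2])],P[:,2].max())
vx=cv2.fitLine(P[:,:2].astype(np.float32),cv2.DIST_HUBER,0,.001,.001).ravel();print(np.degrees(np.arctan(vx[1]/vx[0])),vx)
# board
m=(X[:,2]>.013)&(X[:,2]<.023)&(X[:,0]>.4)&(X[:,0]<.65)&(X[:,1]>-.09)&(X[:,1]<.2)&(v<245)
a=np.deg2rad(108.7);R2=np.array([[np.cos(a),-np.sin(a)],[np.sin(a),np.cos(a)]])
q=(X[m][:,:2]-[.5257,.0265])@R2;print(np.percentile(q,[0,.5,2,98,99.5,100],axis=0).round(4).T)
# stand
m=(X[:,2]>.008)&(X[:,2]<.016)&(X[:,0]>.53)&(X[:,1]<-.2)
print("handle model",np.array([.5257,.0265])-.085*R2[:,0])
```

```text
2128 [ 0.5565724  -0.05273543  0.08077499] [array([ 0.5539, -0.0528]), np.float64(82.5296), np.float64(17.7388), np.float64(17.2948)] 0.08457656244782931
18.07562 [ 0.95064783  0.31027195  0.5565724  -0.05273543]
[[-0.105  -0.1039 -0.1017  0.1425  0.1492  0.1673]
 [-0.0672 -0.0669 -0.0655  0.0565  0.0587  0.0639]]
handle model [ 0.5529521  -0.05401287]
```

Emit:
jog_arm --commands "0.001 0.001 -0.04 0 0 0;0.001 0.001 -0.08 0 0 0;0.001 0.001 -0.115 0 0 0;0.001 0.001 -0.135 0 0 0;0.001 0.001 -0.143 0 0 0;0.001 0.001 -0.143 0 0 0;0.001 0.001 -0.143 0 0 0"

```text
time: 3.55
eef_pos: [0.5555, -0.0534, 0.06]
tcp_rot: [0.987, 0.162, 0.001, 0.001]
contact_force: [-0.4, -0.4, 0.2]
opening: 0.501
```

Emit:
jog_arm --commands "0 0 0 0 0 0;0 0 0 0 0 0;0 0 0 0 0 0;0 0 0 0 0 0;0 0 0 0 0 0;0 0 0 0 0 0" --gripper 0 --grip_force 30

```text
time: 4.3
eef_pos: [0.5548, -0.0526, 0.0594]
tcp_rot: [0.987, 0.162, 0.0, -0.0]
contact_force: [-0.5, 2.5, 6.4]
opening: 0.173
```

Run:
```python
import numpy as np
p=np.array([-.321,.947,0])
for t0,th in enumerate([.15,.3,.5,.7,.9,1.1,1.3,1.5,1.7,1.82]):
    d=.2*((1-np.cos(th))*p+np.array([0,0,np.sin(th)]));print(th,d.round(3))
```

```text
0.15 [-0.001  0.002  0.03 ]
0.3 [-0.003  0.008  0.059]
0.5 [-0.008  0.023  0.096]
0.7 [-0.015  0.045  0.129]
0.9 [-0.024  0.072  0.157]
1.1 [-0.035  0.103  0.178]
1.3 [-0.047  0.139  0.193]
1.5 [-0.06   0.176  0.199]
1.7 [-0.072  0.214  0.198]
1.82 [-0.08   0.236  0.194]
```

Run:
```python
import numpy as np
p=np.array([-.321,.947,0])
print(";".join("%.3f %.3f %.3f 0 0 0"%tuple(.2*((1-np.cos(th))*p+np.array([0,0,np.sin(th)]))) for th in .092*np.arange(1,20)))
```

```text
-0.000 0.001 0.018 0 0 0;-0.001 0.003 0.037 0 0 0;-0.002 0.007 0.055 0 0 0;-0.004 0.013 0.072 0 0 0;-0.007 0.020 0.089 0 0 0;-0.010 0.028 0.105 0 0 0;-0.013 0.038 0.120 0 0 0;-0.017 0.049 0.134 0 0 0;-0.021 0.061 0.147 0 0 0;-0.025 0.075 0.159 0 0 0;-0.030 0.089 0.170 0 0 0;-0.035 0.104 0.179 0 0 0;-0.041 0.120 0.186 0 0 0;-0.046 0.137 0.192 0 0 0;-0.052 0.153 0.196 0 0 0;-0.058 0.171 0.199 0 0 0;-0.064 0.188 0.200 0 0 0;-0.070 0.206 0.199 0 0 0;-0.076 0.223 0.197 0 0 0
```

Emit:
jog_arm --commands "0 0.001 0.018 0 0 0;-0.001 0.003 0.037 0 0 0;-0.002 0.007 0.055 0 0 0;-0.004 0.013 0.072 0 0 0;-0.007 0.020 0.089 0 0 0;-0.010 0.028 0.105 0 0 0;-0.013 0.038 0.120 0 0 0;-0.017 0.049 0.134 0 0 0;-0.021 0.061 0.147 0 0 0;-0.025 0.075 0.159 0 0 0"

```text
time: 5.55
eef_pos: [0.531, 0.0188, 0.2224]
tcp_rot: [0.987, 0.162, 0.002, 0.006]
contact_force: [1.5, -9.4, 7.1]
opening: 0.17
```

Emit:
jog_arm --commands "-0.005 0.014 0.011 0 0 0;-0.010 0.029 0.020 0 0 0;-0.016 0.045 0.027 0 0 0;-0.021 0.062 0.033 0 0 0;-0.027 0.078 0.037 0 0 0;-0.033 0.096 0.040 0 0 0;-0.039 0.113 0.041 0 0 0;-0.045 0.131 0.040 0 0 0;-0.051 0.148 0.038 0 0 0;-0.051 0.148 0.038 0 0 0"

```text
time: 6.8
eef_pos: [0.4791, 0.1724, 0.2575]
tcp_rot: [0.987, 0.163, 0.003, -0.001]
contact_force: [6.1, 2.5, 4.9]
opening: 0.172
```

Emit:
jog_arm --commands "0 0 0 0 0 0;0 0 0 0 0 0;0 0 0.02 0 0 0;0 0 0.06 0 0 0;0 0 0.08 0 0 0;0 0 0.08 0 0 0" --gripper 100

```text
time: 7.55
eef_pos: [0.4787, 0.1702, 0.3366]
tcp_rot: [0.987, 0.162, 0.001, -0.0]
contact_force: [0.1, 0.5, -0.3]
opening: 1.002
```

Run:
```python
from h import *
from plant import *
s=get_state();print(s["time"],s["eef_pos"],s["opening"],s["contact_force"])
for n in ["top","side"]:
    c=vision.read_camera(n);pickle.dump((c,s),open(n+"2.pkl","wb"))
    cv2.imwrite(f"pics/{n}2.png",c["frame"][:,:,::-1])
c=pickle.load(open("top2.pkl","rb"))[0]
X,u,v=cloud(c);m=(X[:,2]>.045)&(X[:,2]<.065)&(abs(X[:,0]-.526)<.06)&(abs(X[:,1]-.027)<.06)
print(m.sum(),X[m].mean(0) if m.any() else 0,rect(X[m][:,:2]) if m.any() else 0)
```

```text
7.55 [0.47867642 0.17015863 0.33655795] 1.0023403184658335 [ 0.08470915  0.46739701 -0.32834409]
674 [0.52506486 0.02559318 0.05559994] (array([0.52566571, 0.02589605]), 80.8016128540039, 52.014366149902344, 18.698680877685547)
```

View pics/top2.png

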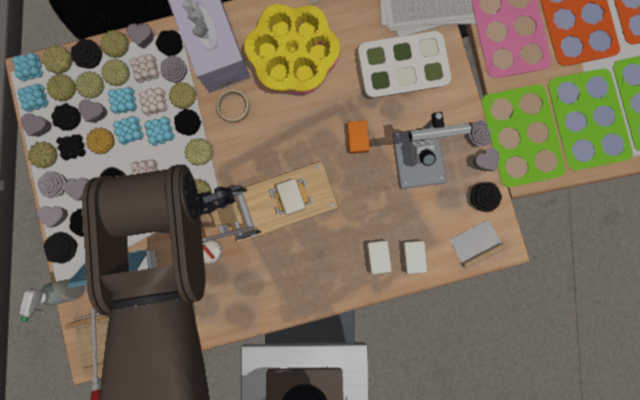

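View pics/side2.png

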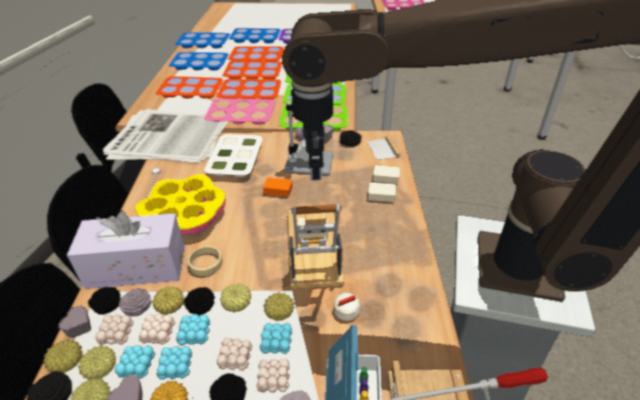

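Run:
```python
from h import *
from plant import *
c=vision.read_camera("side");print(get_state()["time"])
cv2.imwrite(f"pics/side3.png",c["frame"][:,:,::-1])
```

```text
7.7
```

View pics/side3.png

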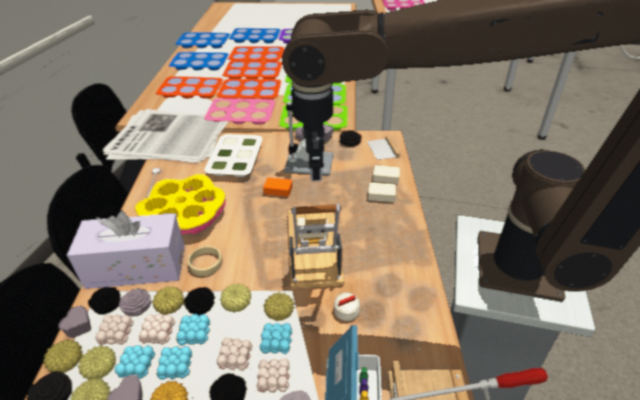

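Run:
```python
from h import *
c,s=pickle.load(open("side2.pkl","rb"))
o=np.array([.5257,.0265,0]);a=np.deg2rad(108.7);px=np.array([np.cos(a),np.sin(a),0]);py=np.array([-np.sin(a),np.cos(a),0])
h=o+px*.115+[0,0,.0745]
for th in (0,1.75,1.92):
    H=h+.2*(-np.cos(th)*px+np.array([0,0,np.sin(th)]));print(th,H,proj(c,[H-py*.04,H+py*.04]).round())
print("tcp",proj(c,s["eef_pos"]))
c,s=pickle.load(open("top2.pkl","rb"))
for th in (0,1.75,1.92):
    H=h+.2*(-np.cos(th)*px+np.array([0,0,np.sin(th)]));print(th,H,proj(c,[H-py*.04,H+py*.04]).round())
f=c["frame"][150:270,180:350,::-1];cv2.imwrite("pics/ct2.png",cv2.resize(f,None,fx=4.6,fy=4.6,interpolation=cv2.INTER_CUBIC))
c,s=pickle.load(open("side2.pkl","rb"))
f=c["frame"][130:290,260:370,::-1];cv2.imwrite("pics/cs2.png",cv2.resize(f,None,fx=3.7,fy=3.7,interpolation=cv2.INTER_CUBIC))
```

```text
0 [ 0.5529521  -0.05401287  0.0745    ] [[295. 197.]
 [324. 195.]]
1.75 [0.47739991 0.16919648 0.27129719] [[295. 196.]
 [334. 194.]]
1.92 [0.46688998 0.20024672 0.26242909] [[296. 210.]
 [336. 208.]]
tcp [[313.26588887 169.85372942]]
0 [ 0.5529521  -0.05401287  0.0745    ] [[317. 168.]
 [328. 199.]]
1.75 [0.47739991 0.16919648 0.27129719] [[204. 194.]
 [216. 232.]]
1.92 [0.46688998 0.20024672 0.26242909] [[189. 200.]
 [202. 238.]]
```

View pics/ct2.png

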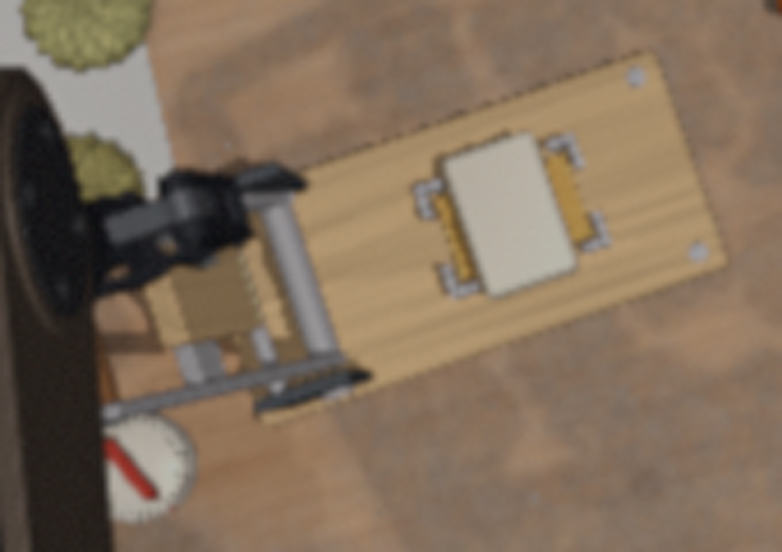

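View pics/cs2.png

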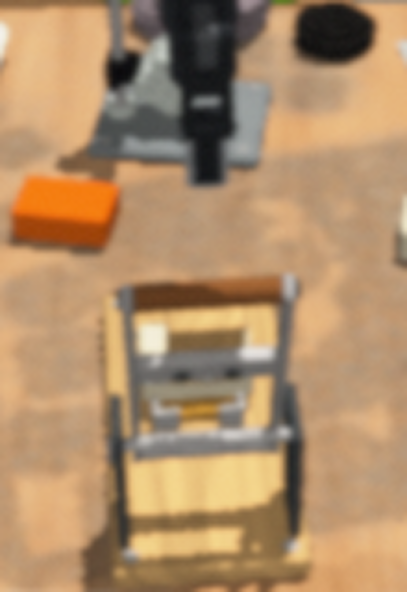

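Emit:
jog_arm --commands "0.02 -0.06 0 0 0 0;0.04 -0.12 0 0 0 0;0.047 -0.145 -0.04 0 0 0;0.047 -0.145 -0.08 0 0 0;0.047 -0.145 -0.09 0 0 0;0.047 -0.145 -0.09 0 0 0"

```text
time: 8.45
eef_pos: [0.5249, 0.0255, 0.2444]
tcp_rot: [0.987, 0.162, -0.001, -0.0]
contact_force: [1.9, -0.3, 0.2]
opening: 0.998
```

Run:
```python
from h import *
from plant import *
s=get_state();print(s["time"],s["eef_pos"],s["qpos"],s["tcp_rot"])
c=vision.read_camera("wrist");pickle.dump((c,s),open("w3.pkl","wb"))
cv2.imwrite("pics/w3.png",c["frame"][:,:,::-1])
X,u,v=cloud(c);m=(X[:,2]>.045)&(X[:,2]<.065)&(abs(X[:,0]-.526)<.06)&(abs(X[:,1]-.027)<.06)&(v<330)
print(m.sum(),X[m].mean(0),np.percentile(X[m][:,2],[5,50,95]),rect(X[m][:,:2]))
```

```text
8.45 [0.52485574 0.0254765  0.24444777] [-1.44746233e-01 -5.55054671e-02  1.92631178e+00  6.69905526e-05
  1.27308043e+00  1.09977594e+00] [ 9.86723585e-01  1.62404586e-01 -1.08341051e-03 -3.78109331e-04]
4417 [0.5286911  0.02802456 0.05598696] [0.05428448 0.05608166 0.05735057] (array([0.52715485, 0.0275875 ]), 78.51957702636719, 51.98746871948242, 18.568424224853516)
```

View pics/w3.png

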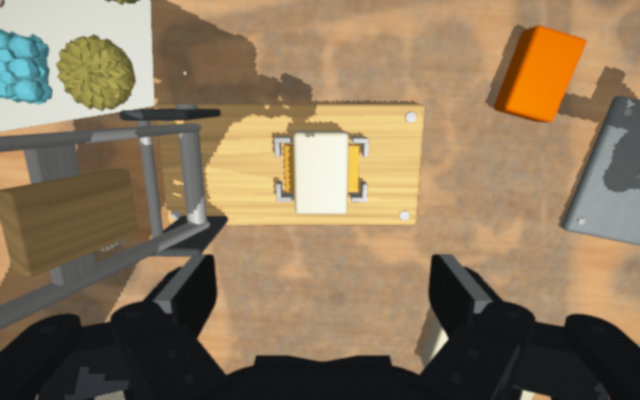

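Run:
```python
from h import *
c,s=pickle.load(open("w3.pkl","rb"))
f=c["frame"][110:230,250:390,::-1];cv2.imwrite("pics/w3c.png",cv2.resize(f,None,fx=5,fy=5,interpolation=cv2.INTER_CUBIC))
X,u,v=cloud(c)
a=np.deg2rad(108.6);R2=np.array([[np.cos(a),-np.sin(a)],[np.sin(a),np.cos(a)]])
m=(X[:,2]>.030)&(X[:,2]<.042)&(abs(X[:,0]-.526)<.08)&(abs(X[:,1]-.027)<.08)&(v<240)
q=(X[m][:,:2]-[.5270,.0275])@R2*1000
h,_,_=np.histogram2d(q[:,1],q[:,0],bins=[np.arange(-45,46,4),np.arange(-60,61,5)]);print(h.astype(int))
```

```text
[[ 0  0  0  0  0  0  0  0  0  0  0  0  0  0  0  0  0  0  0  0  0  0  0  0]
 [ 0  0  0  0  0  0  0  2  0  1  0  0  1  0  0  0  1  0  0  0  0  0  0  0]
 [ 0  0  0  0  0  0  0  0  0  0  0  0  0  0  0  0  0  0  0  0  0  0  0  0]
 [ 0  0  7 21 20 17  0  0  0  0  0  0  0  0  0  0  0  0 21 21 28  1  0  0]
 [ 0  0  8 14  4  5  0  0  0  0  0  0  0  0  0  0  0  0  5  5 17  4  0  0]
 [ 0  0  8 17  0  0  0  0  0  0  0  0  0  0  0  0  0  0  0  0 18  4  0  0]
 [ 0  0  8 15  0  0  0  0  0  0  0  0  0  0  0  0  0  0  0  0 18  4  0  0]
 [ 0  0  7 15  0  0  0  0  0  0  0  0  0  0  0  0  0  0  0  0 15  3  0  0]
 [ 0  0  0  0  0  0  0  0  0  0  0  0  0  0  0  0  0  0  0  0  0  0  0  0]
 [ 0  0  0  0  0  0  0  0  0  0  0  0  0  0  0  0  0  0  0  0  0  0  0  0]
 [ 0  0  0  0  0  0  0  0  0  0  0  0  0  0  0  0  0  0  0  0  0  0  0  0]
 [ 0  0  0  0  0  0  0  0  0  0  0  0  0  0  0  0  0  0  0  0  0  0  0  0]
 [ 0  0  0  0  0  0  0  0  0  0  0  0  0  0  0  0  0  0  0  0  0  0  0  0]
 [ 0  0  0  0  0  0  0  0  0  0  0  0  0  0  0  0  0  0  0  0  0  0  0  0]
 [ 0  0  4 10  0  0  0  0  0  0  0  0  0  0  0  0  0  0  0  0 12  1  0  0]
 [ 0  0  6 16  0  0  0  0  0  0  0  0  0  0  0  0  0  0  0  0 20  4  0  0]
 [ 0  0  4 13  0  0  0  0  0  0  0  0  0  0  0  0  0  0  0  0 16  4  0  0]
 [ 0  0  5 15  0  0  0  0  0  0  0  0  0  0  0  0  0  0  1  0 20  4  0  0]
 [ 0  0  8 20 23 22  0  0  0  0  0  0  0  0  0  0  0  0 25 24 21  4  0  0]
 [ 0  0  2  5  4  4  0  0  0  0  0  0  0  0  0  0  0  0  5  5  4  2  0  0]
 [ 0  0  0  0  0  0  0  0  0  0  0  0  0  0  0  0  0  0  0  0  0  0  0  0]
 [ 0  0  0  0  0  0  0  0  0  0  0  0  0  0  0  0  0  0  0  0  0  0  0  0]]
```

View pics/w3c.png

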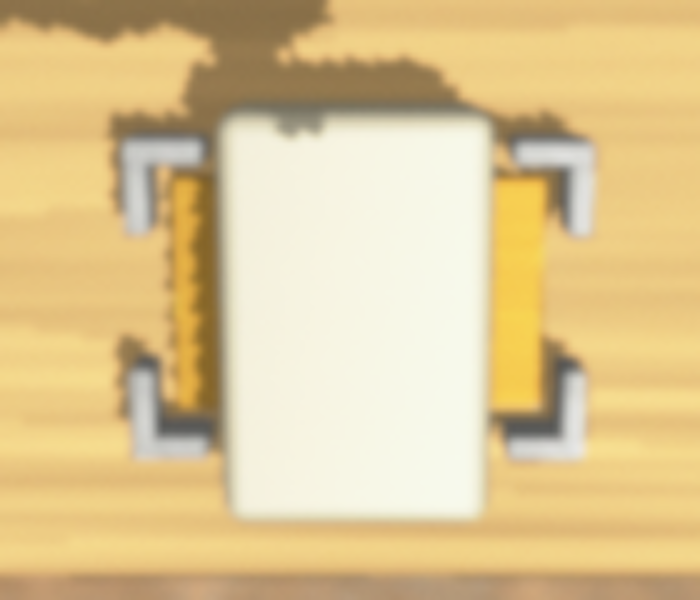

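```bash
cat > kin.py <<'E'
import numpy as np
from scipy.spatial.transform import Rotation as R
from scipy.optimize import least_squares
L1,L2,OFF=.443,.5656,.101
LO=np.array([-2.77,-.9,.21,-1.53,.24,-2.84]);HI=np.array([2.77,2.22,2.48,4.67,2.81,2.84])
def fk(q,d6=.33):
    h=d6-.031
    a,b=q[1],q[1]+q[2]
    R1=R.from_euler('z',q[0]);Rf=R1*R.from_euler('y',b)
    w=R1.apply([L1*np.sin(a)+L2*np.sin(b),OFF,h+L1*np.cos(a)+L2*np.cos(b)])
    Rt=Rf*R.from_euler('z',q[3])*R.from_euler('y',q[4])*R.from_euler('z',q[5]+np.pi/2)
    return w+Rt.apply([0,0,d6]),Rt
def ik(p,Rt,q0,d6=.33):
    def f(q):
        x,r=fk(q,d6);return np.r_[(x-p)*5,(Rt.inv()*r).as_rotvec()]
    s=least_squares(f,q0);return s.x,np.abs(s.fun).max()
yaw=np.deg2rad(6.6)
def focus(yaw=yaw):
    c,s=np.cos(yaw),np.sin(yaw);e=np.deg2rad(55)
    z=np.array([-np.cos(e)*c,-np.cos(e)*s,np.sin(e)]);x=np.array([np.sin(e)*c,np.sin(e)*s,np.cos(e)]);y=np.array([-s,c,0])
    return x,y,z
F=np.array([.5478,-.3143,.1769])
E
python3 - <<'E'
from kin import *
import pickle
for f in ["w1.pkl","w3.pkl"]:
    c,s=pickle.load(open(f,"rb"));p,r=fk(s["qpos"]);print(p-s["eef_pos"],(r.inv()*R.from_quat(s["tcp_rot"])).magnitude())
q0=s["qpos"];x,y,z=focus()
for d6 in (.25,.33,.4):
  for nm,ty in (("d1",x),("d1b",-x),("d2",-y),("d2b",y)):
    Rt=R.from_matrix(np.c_[np.cross(ty,-z),ty,-z])
    for g in ([-.9,0,2,.7,.9,0],[-.9,0,2,-.7,.9,0],[-.9,0,2,.7,.9,1.5],[-.9,0,2,-.7,.9,-1.5],[-.9,0,2,.7,.9,-1.5],[-.9,0,2,-.7,.9,1.5]):
        q,e=ik(F+.008*z,Rt,np.array(g),d6)
        if e<1e-4: print(d6,nm,q.round(2),((q>LO)&(q<HI)).all())
E
```

```text
[ 0.00089053 -0.0001758  -0.00031659] 1.869944256220737e-16
[-0.00066665  0.00020345 -0.00028076] 5.32513250496215e-16
0.25 d1 [-0.89  0.03  2.04  0.71  0.84 -1.42] True
0.25 d1 [-0.89  0.03  2.04  0.71  0.84 -1.42] True
0.25 d1 [-0.89  0.03  2.04  0.71  0.84 -1.42] True
0.25 d1 [-0.89  0.03  2.04  0.71  0.84 -1.42] True
0.25 d1 [-0.89  0.03  2.04  0.71  0.84 -1.42] True
0.25 d1 [-0.89  0.03  2.04  0.71  0.84 -1.42] True
0.25 d1b [-0.89  0.03  2.04  0.71  0.84  1.72] True
0.25 d1b [-0.89  0.03  2.04  0.71  0.84  1.72] True
0.25 d1b [-0.89  0.03  2.04  0.71  0.84  1.72] True
0.25 d1b [-0.89  0.03  2.04 -2.44 -0.84 -1.42] False
0.25 d1b [-0.89  0.03  2.04  0.71  0.84 -4.57] False
0.25 d1b [-0.89  0.03  2.04  0.71  0.84  1.72] True
0.25 d2 [-0.89  0.03  2.04  0.71  0.84  0.15] True
0.25 d2 [-0.89  0.03  2.04  0.71  0.84  0.15] True
0.25 d2 [-0.89  0.03  2.04  0.71  0.84  0.15] True
0.25 d2 [-0.89  0.03  2.04  0.71  0.84  0.15] True
0.25 d2 [-0.89  0.03  2.04  0.71  0.84  0.15] True
0.25 d2 [-0.89  0.03  2.04  0.71  0.84  0.15] True
0.25 d2b [-0.89  0.03  2.04  0.71  0.84 -2.99] False
0.
[... 2026 characters left out ...]
 -0.06  2.19  0.74  0.89 -4.75] False
0.4 d1b [-1.04 -0.06  2.19  0.74  0.89  1.54] True
0.4 d2 [-1.04 -0.06  2.19  0.74  0.89 -0.03] True
0.4 d2 [-1.04 -0.06  2.19  0.74  0.89 -0.03] True
0.4 d2 [-1.04 -0.06  2.19  0.74  0.89 -0.03] True
0.4 d2 [-1.04 -0.06  2.19  0.74  0.89 -0.03] True
0.4 d2 [-1.04 -0.06  2.19  0.74  0.89 -0.03] True
0.4 d2 [-1.04 -0.06  2.19  0.74  0.89 -0.03] True
0.4 d2b [-1.04 -0.06  2.19  0.74  0.89 -3.18] False
0.4 d2b [-1.04 -0.06  2.19 -2.4  -0.89 -0.03] False
0.4 d2b [-1.04 -0.06  2.19  0.74  0.89  3.11] False
0.4 d2b [-1.04 -0.06  2.19  0.74  0.89 -3.18] False
0.4 d2b [-1.04 -0.06  2.19  0.74  0.89 -3.18] False
0.4 d2b [-1.04 -0.06  2.19  0.74  0.89  3.11] False
```

Emit:
jog_arm --commands "0.002 0.002 -0.05 0 0 0;0.002 0.002 -0.1 0 0 0;0.002 0.002 -0.15 0 0 0;0.002 0.002 -0.185 0 0 0;0.002 0.002 -0.2 0 0 0;0.002 0.002 -0.2 0 0 0;0.002 0.002 -0.2 0 0 0" --gripper 95

```text
time: 9.38
eef_pos: [0.5293, 0.027, 0.0477]
tcp_rot: [0.987, 0.162, 0.002, 0.001]
contact_force: [0.6, -0.4, -0.9]
opening: 0.948
```

Emit:
jog_arm --commands "-0.001 0 -0.01 0 0 0;-0.001 0 -0.013 0 0 0;-0.001 0 -0.013 0 0 0;-0.001 0 -0.013 0 0 0"

```text
time: 9.88
eef_pos: [0.5265, 0.0271, 0.0324]
tcp_rot: [0.987, 0.162, 0.0, 0.0]
contact_force: [0.1, -1.0, 1.7]
opening: 0.949
```

Emit:
jog_arm --commands "0 0 0 0 0 0;0 0 0 0 0 0;0 0 0 0 0 0;0 0 0 0 0 0;0 0 0 0 0 0;0 0 0 0 0 0;0 0 0 0 0 0" --gripper 0 --grip_force 60

```text
time: 10.75
eef_pos: [0.5269, 0.027, 0.0328]
tcp_rot: [0.987, 0.162, 0.001, 0.0]
contact_force: [0.5, 0.5, 5.3]
opening: 0.593
```

Run:
```python
from h import *
from plant import *
s=get_state();print(s["time"],s["eef_pos"],s["contact_force"],s["opening"])
c=vision.read_camera("wrist");pickle.dump((c,s),open("w4.pkl","wb"))
cv2.imwrite("pics/w4.png",c["frame"][:,:,::-1])
```

```text
10.75 [0.52690134 0.02704464 0.03277087] [0.50195506 0.53426484 5.27748111] 0.5928833654385659
```

View pics/w4.png

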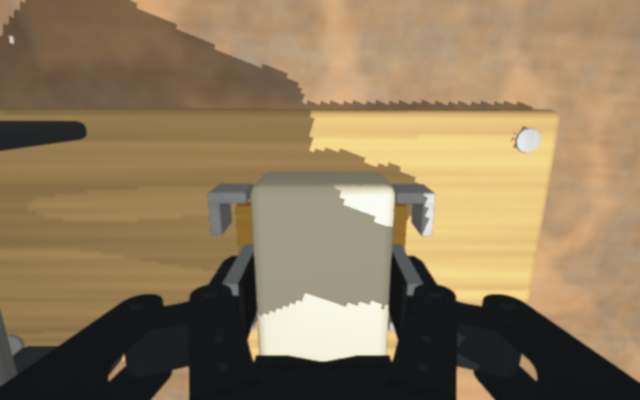

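Emit:
jog_arm --commands "0 0 0.01 0 0 0;0 0 0.03 0 0 0;0 0 0.06 0 0 0;0 0 0.1 0 0 0;0 0 0.15 0 0 0;0 0 0.2 0 0 0;0 0 0.25 0 0 0;0 0 0.28 0 0 0;0 0 0.28 0 0 0;0 0 0.28 0 0 0"

```text
time: 12.05
eef_pos: [0.5252, 0.0273, 0.3097]
tcp_rot: [0.987, 0.162, -0.002, -0.001]
contact_force: [-0.3, -0.5, -1.9]
opening: 0.593
```

Run:
```python
from h import *
from kin import *
from plant import *
s=get_state();print(s["time"],s["eef_pos"],s["contact_force"],s["opening"],s["qpos"])
c=vision.read_camera("wrist");pickle.dump((c,s),open("w5.pkl","wb"))
cv2.imwrite("pics/w5.png",c["frame"][:,:,::-1])
c=vision.read_camera("side");pickle.dump((c,s),open("side5.pkl","wb"))
cv2.imwrite("pics/side5.png",c["frame"][:,:,::-1])
```

```text
12.05 [0.52516351 0.02728389 0.30972001] [-0.34928016 -0.47913118 -1.91463761] 0.5928899091154973 [-1.41140012e-01 -9.60546531e-02  1.84591936e+00 -4.75692617e-05
  1.39608604e+00  1.10386468e+00]
```

View pics/w5.png

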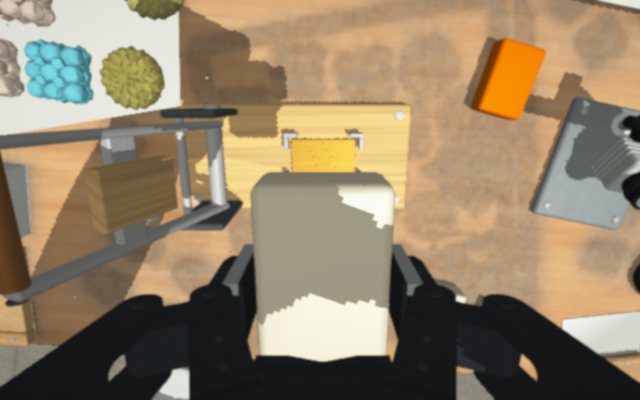

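View pics/side5.png

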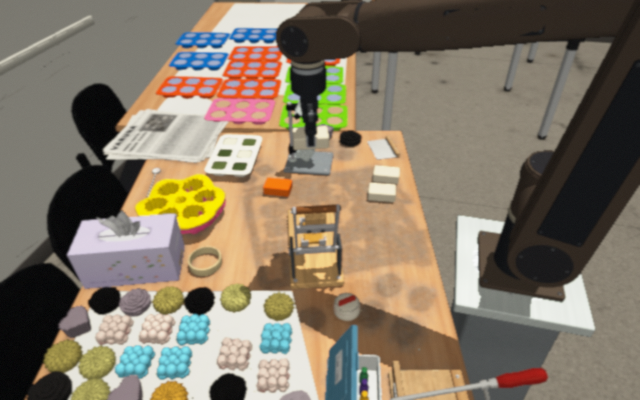

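Run:
```python
from h import *
from kin import *
for f in("w4.pkl","w5.pkl"):
    c,s=pickle.load(open(f,"rb"))
    X,u,v=cloud(c);T=R.from_quat(s["tcp_rot"]).inv().apply(X-s["eef_pos"])
    m=(u>262)&(u<385)&(v>190)&(v<330)
    P=T[m];z=np.median(P[:,2]);A=np.c_[P[:,:2],np.ones(len(P))];k=np.abs(P[:,2]-z)<.006
    print(f,z,np.linalg.lstsq(A[k],P[k,2],rcond=None)[0])
    m=(u>240)&(u<405)&(v>160)&(v<345)&(abs(T[:,2]-z)<.006);Q=T[m];print(np.percentile(Q,[0,1,50,99,100],axis=0).round(4).T)
```

```text
w4.pkl -0.023418995435463004 [ 0.0018823   0.00135123 -0.02344293]
[[-0.0252 -0.0229  0.0117  0.04    0.0405]
 [-0.0304 -0.0251  0.0007  0.0261  0.0314]
 [-0.0294 -0.027  -0.0233 -0.0191 -0.0174]]
w5.pkl -0.023400625618268972 [ 0.0007695   0.00050606 -0.02340399]
[[-0.026  -0.0229  0.0117  0.04    0.0406]
 [-0.0305 -0.0251  0.0007  0.0261  0.0316]
 [-0.0294 -0.0269 -0.0233 -0.0192 -0.0174]]
```

Run:
```python
from kin import *
from plant import get_state
s=get_state();x,y,z=focus()
R0=R.from_quat(s["tcp_rot"]);p0=s["eef_pos"]
ty=-x;R1=R.from_matrix(np.c_[np.cross(ty,-z),ty,-z])
rv=(R1*R0.inv()).as_rotvec();print("rotvec",rv,np.degrees(np.linalg.norm(rv)))
tgt=F+.0066*z;W=tgt+.08*z;print("tgt",tgt,"W-p0",W-p0,"tgt-W",tgt-W)
q=s["qpos"];
for t in np.linspace(0,1,15)[1:]:
    q2,e=ik(p0+t*(W-p0),R.from_rotvec(t*rv)*R0,q);print(t.round(2),q2.round(2),round(e,5),(np.abs(q2-q)/.125).max().round(2));q=q2
q2,e=ik(tgt,R1,q);print(q2.round(2),e)
```

```text
rotvec [ 0.58383408 -0.37636101 -1.72111598] 106.34118389448454
tgt [ 0.54403948 -0.31473511  0.1823064 ] W-p0 [-0.02667243 -0.34728494 -0.06139445] tgt-W [ 0.04558202  0.00527402 -0.06553216]
0.07 [-0.22 -0.11  1.87  0.05  1.37  1.14] 0.0 0.62
0.14 [-0.3  -0.14  1.9   0.09  1.34  1.17] 0.0 0.62
0.21 [-0.38 -0.16  1.93  0.14  1.32  1.21] 0.0 0.62
0.29 [-0.45 -0.18  1.96  0.19  1.3   1.24] 0.0 0.62
0.36 [-0.53 -0.19  1.99  0.24  1.27  1.27] 0.0 0.61
0.43 [-0.6  -0.2   2.01  0.29  1.25  1.3 ] 0.0 0.59
0.5 [-0.67 -0.2   2.03  0.34  1.23  1.34] 0.0 0.57
0.57 [-0.74 -0.21  2.05  0.39  1.2   1.38] 0.0 0.54
0.64 [-0.8  -0.21  2.07  0.44  1.18  1.41] 0.0 0.51
0.71 [-0.86 -0.2   2.08  0.49  1.15  1.46] 0.0 0.48
0.79 [-0.92 -0.2   2.1   0.53  1.12  1.5 ] 0.0 0.44
0.86 [-0.97 -0.19  2.11  0.58  1.09  1.55] 0.0 0.4
0.93 [-1.01 -0.18  2.12  0.62  1.06  1.6 ] 0.0 0.42
1.0 [-1.05 -0.16  2.13  0.67  1.02  1.66] 0.0 0.45
[-0.96 -0.02  2.12  0.73  0.86  1.62] 9.71445146547012e-16
```

Emit:
jog_arm --commands "-0.002 -0.025 -0.004 0.042 -0.027 -0.123;-0.004 -0.05 -0.009 0.083 -0.054 -0.246;-0.006 -0.074 -0.013 0.125 -0.081 -0.369;-0.008 -0.099 -0.017 0.167 -0.107 -0.492;-0.010 -0.124 -0.022 0.209 -0.134 -0.615;-0.012 -0.149 -0.026 0.25 -0.161 -0.738;-0.0135 -0.1735 -0.0305 0.292 -0.188 -0.8605;-0.015 -0.198 -0.035 0.334 -0.215 -0.983;-0.017 -0.223 -0.039 0.375 -0.242 -1.106;-0.019 -0.248 -0.044 0.417 -0.269 -1.229;-0.021 -0.273 -0.048 0.459 -0.295 -1.352;-0.023 -0.297 -0.052 0.501 -0.322 -1.475;-0.025 -0.322 -0.057 0.542 -0.349 -1.598;-0.027 -0.347 -0.061 0.584 -0.376 -1.721;-0.027 -0.347 -0.061 0.584 -0.376 -1.721;-0.027 -0.347 -0.061 0.584 -0.376 -1.721;-0.027 -0.347 -0.061 0.584 -0.376 -1.721"

```text
time: 14.28
eef_pos: [0.4996, -0.3191, 0.2512]
tcp_rot: [0.713, -0.635, 0.2, -0.222]
contact_force: [-1.6, 0.2, -1.6]
opening: 0.592
```

```bash
cat > chk.py <<'E'
import sys
from h import *
from kin import *
from plant import *
tag=sys.argv[1]
s=get_state();print(s["time"],s["eef_pos"],s["contact_force"],s["opening"],s["qpos"].round(3))
x,y,z=focus();M=R.from_quat(s["tcp_rot"]).as_matrix()
print("tool axes in focus frame\n",(np.c_[x,y,z].T@M).round(3))
print("face-F in focus frame",(np.c_[x,y,z].T@(s["eef_pos"]+M[:,2]*.0066-F)).round(4))
p,r=fk(s["qpos"]);print("fk err",p-s["eef_pos"])
for n in sys.argv[2:]:
    c=vision.read_camera(n);pickle.dump((c,s),open(f"{n}{tag}.pkl","wb"))
    cv2.imwrite(f"pics/{n}{tag}.png",c["frame"][:,:,::-1])
E
python3 chk.py 6 wrist top side
```

```text
14.275 [ 0.49956858 -0.31908966  0.25119191] [-1.62277297  0.24296435 -1.64986473] 0.5924412482185611 [-0.959 -0.107  2.045  0.644  0.986  1.762]
tool axes in focus frame
 [[ 0.001 -1.    -0.003]
 [-1.    -0.001 -0.003]
 [ 0.003  0.003 -1.   ]]
face-F in focus frame [0.0029 0.0008 0.0821]
fk err [0.046463   0.00429899 0.01416893]
```

View pics/wrist6.png

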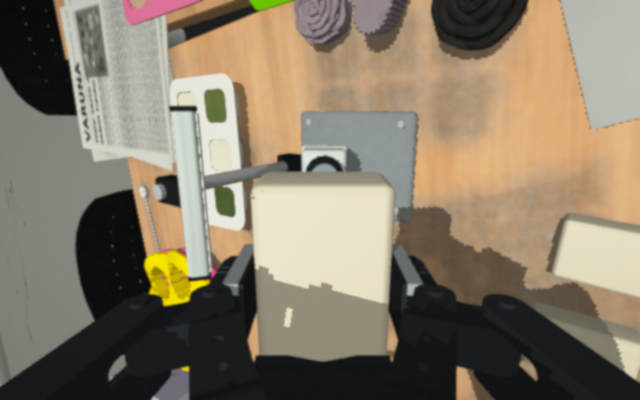

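View pics/side6.png

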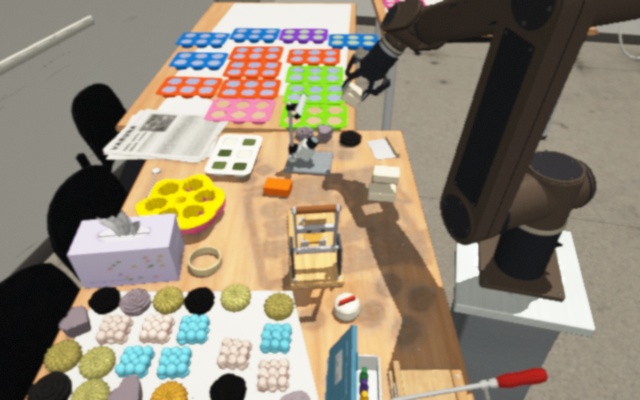

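View pics/top6.png

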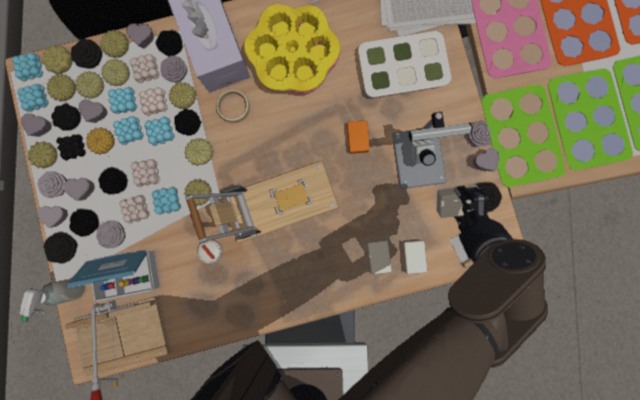

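Run:
```python
from h import *
from kin import *
x,y,z=focus();B=np.c_[x,y,z]
for n in("wrist","top","side"):
    c,s=pickle.load(open(n+"6.pkl","rb"));X,u,v=cloud(c)
    q=(X-F)@B
    m=(abs(q[:,0]-.1)<.03)&(abs(q[:,1])<.09)&(abs(q[:,2]+.02)<.035)
    if n=="wrist": m&=(u<225)
    print(n,"light",m.sum(),np.percentile(q[m],[0,2,10,50,90,98,100],axis=0).round(4).T)
    k=m&(abs(q[:,0]-.1)<.013)
    l=np.polyfit(q[k,1],q[k,0],1);print("tilt",l)
    m=(X[:,2]>.007)&(X[:,2]<.017)&(abs(X[:,0]-.62)<.11)&(abs(X[:,1]+.303)<.1)
    img=np.zeros((400,640),np.uint8);img[v[m],u[m]]=1
    img=cv2.morphologyEx(img,cv2.MORPH_OPEN,np.ones((4,4)))>0
    Y,_,_=cloud(c,img);print("stand",[np.round(t,4) for t in rect(Y[:,:2])])
```

```text
wrist light 5089 [[ 0.0911  0.0917  0.0928  0.0996  0.1096  0.1273  0.13  ]
 [-0.0648 -0.0628 -0.0527 -0.0037  0.0491  0.063   0.0665]
 [-0.052  -0.0409 -0.0328 -0.0211 -0.0192 -0.0184 -0.0169]]
tilt [-0.00391848  0.09886684]
stand [array([ 0.6017, -0.3425]), np.float64(189.2969), np.float64(135.1481), np.float64(152.9208)]
top light 771 [[ 0.0904  0.0928  0.0957  0.107   0.1181  0.1271  0.1298]
 [-0.0669 -0.0634 -0.0503  0.002   0.0528  0.0649  0.066 ]
 [-0.0531 -0.0434 -0.036  -0.0222 -0.0186 -0.017  -0.015 ]]
tilt [-0.00580987  0.10397266]
stand [array([ 0.623 , -0.3056]), np.float64(148.4529), np.float64(130.9635), np.float64(7.4831)]
side light 256 [[ 0.0887  0.0898  0.0934  0.1046  0.12    0.1281  0.1299]
 [-0.0682 -0.0633 -0.0441  0.0111  0.0651  0.0681  0.0708]
 [-0.0546 -0.0506 -0.0419 -0.024  -0.0177 -0.0164 -0.0144]]
tilt [-0.01523313  0.10143648]
stand [array([ 0.6185, -0.3045]), np.float64(150.056), np.float64(125.8296), np.float64(9.8346)]
```

Emit:
jog_arm --commands "0.010 0.001 -0.015 0 0 0;0.022 0.002 -0.035 0 0 0;0.035 0.004 -0.055 0 0 0;0.042 0.004 -0.065 0 0 0;0.0445 0.004 -0.069 0 0 0;0.0445 0.004 -0.069 0 0 0;0.0445 0.004 -0.069 0 0 0;0.0445 0.004 -0.069 0 0 0"

```text
time: 15.42
eef_pos: [0.5439, -0.3163, 0.1832]
tcp_rot: [0.712, -0.635, 0.202, -0.222]
contact_force: [0.0, -0.7, -0.9]
opening: 0.595
```

```bash
python3 chk.py 7 wrist side
```

```text
15.425 [ 0.54391618 -0.31627615  0.18320741] [ 0.0324812  -0.65817731 -0.92377052] 0.5953347666602139 [-0.884  0.045  2.031  0.702  0.834  1.721]
tool axes in focus frame
 [[ 0.    -1.    -0.002]
 [-1.    -0.    -0.006]
 [ 0.006  0.002 -1.   ]]
face-F in focus frame [ 0.0003 -0.0016  0.0009]
fk err [0.04849719 0.00187468 0.01388507]
```

View pics/side7.png

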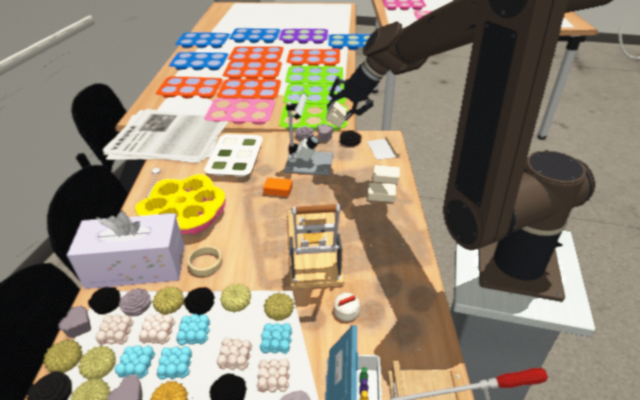

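View pics/wrist7.png

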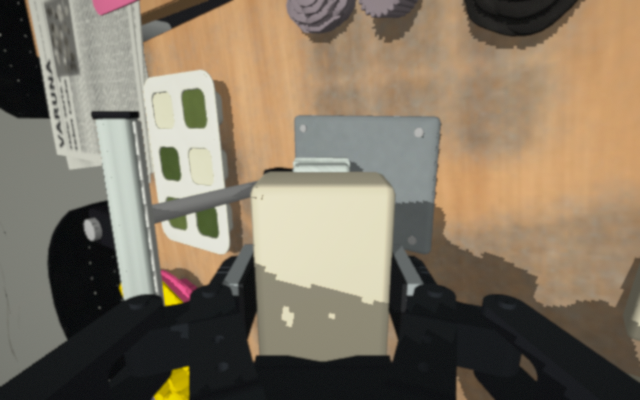

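Emit:
jog_arm --commands "0 0 0 0 0 0;0 0 0 0 0 0;0 0 0 0 0 0;0 0 0 0 0 0;0 0 0 0 0 0;0 0 0 0 0 0;0 0 0 0 0 0;0 0 0 0 0 0;0 0 0 0 0 0;0 0 0 0 0 0;0 0 0 0 0 0;0 0 0 0 0 0"

```text
time: 17.02
eef_pos: [0.5439, -0.3159, 0.1823]
tcp_rot: [0.712, -0.635, 0.201, -0.222]
contact_force: [-0.0, 0.6, -1.4]
opening: 0.594
```

```bash
python3 chk.py 8 wrist top
python3 - <<'E'
from h import *
from kin import *
x,y,z=focus();B=np.c_[x,y,z]
c,s=pickle.load(open("wrist8.pkl","rb"));X,u,v=cloud(c);q=(X-F)@B
m=(abs(q[:,0]-.1)<.03)&(abs(q[:,1])<.09)&(abs(q[:,2]+.02)<.035)&(u<225)
print(np.percentile(q[m],[0,2,50,98,100],axis=0).round(4).T)
m=(u>240)&(u<405)&(v>160)&(v<345)&(abs(q[:,2]-.03)<.006);print("soap top in focus frame",np.percentile(q[m],[0,1,50,99,100],axis=0).round(4).T)
A=np.c_[q[m][:,:2],np.ones(m.sum())];print(np.linalg.lstsq(A,q[m][:,2],rcond=None)[0])
c=pickle.load(open("top8.pkl","rb"))[0]
f=c["frame"][100:220,380:540,::-1];cv2.imwrite("pics/top8c.png",cv2.resize(f,None,fx=4.8,fy=4.8,interpolation=cv2.INTER_CUBIC))
# quarter turn rotvec: tool y -x -> -y : about z by +90
Rq=R.from_rotvec(z*np.pi/2);print(Rq.apply(-x)@-y, z*np.pi/2)
E
```

```text
17.025 [ 0.54385587 -0.31588252  0.18232204] [-0.04633416  0.59450762 -1.36731489] 0.5941617347801393 [-0.884  0.047  2.031  0.702  0.834  1.721]
tool axes in focus frame
 [[-0.    -1.    -0.002]
 [-1.     0.    -0.004]
 [ 0.004  0.002 -1.   ]]
face-F in focus frame [-0.0003 -0.0011  0.0002]
fk err [0.04845686 0.00193779 0.01384244]
[[ 0.0908  0.0917  0.0982  0.1275  0.13  ]
 [-0.0651 -0.0637 -0.0181  0.029   0.0402]
 [-0.0537 -0.0406 -0.0214 -0.0186 -0.0169]]
soap top in focus frame [[-0.0298 -0.0247  0.0008  0.0265  0.0317]
 [-0.0407 -0.0402 -0.0118  0.0227  0.0259]
 [ 0.024   0.0255  0.0294  0.0335  0.036 ]]
[-0.00279066  0.00794955  0.02940739]
1.0 [-0.89500081 -0.10355513  1.28672102]
```

View pics/top8c.png

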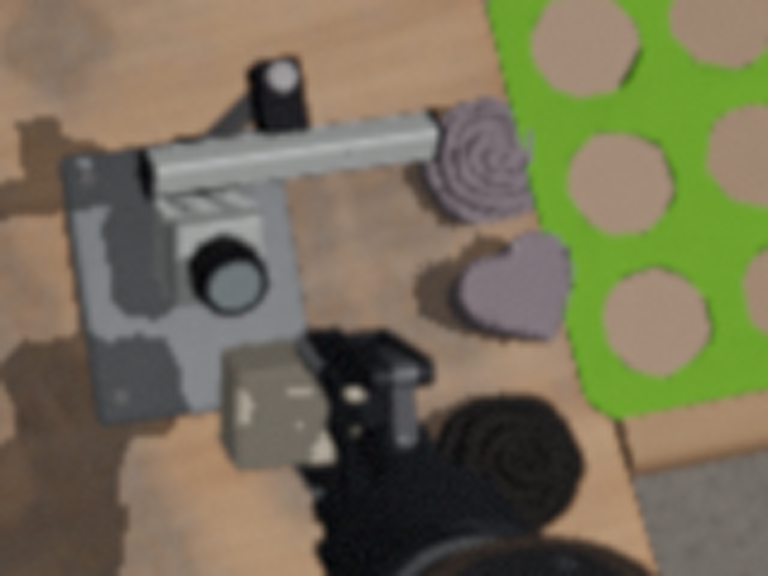

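Run:
```python
from h import *
from kin import *
c,s=pickle.load(open("wrist8.pkl","rb"));o=-c["R"].T@c["t"]
print(R.from_quat(s["tcp_rot"]).inv().apply(o-s["eef_pos"]))
```

```text
[ 0.06620823 -0.00115403 -0.14206808]
```

Emit:
jog_arm --commands "0 0.001 0 -0.037 -0.004 0.054;0 0.001 0 -0.112 -0.013 0.161;0 0.001 0 -0.186 -0.022 0.268;0 0.001 0 -0.261 -0.03 0.375;0 0.001 0 -0.336 -0.039 0.483;0 0.001 0 -0.41 -0.047 0.59;0 0.001 0 -0.485 -0.056 0.697;0 0.001 0 -0.559 -0.065 0.804;0 0.001 0 -0.634 -0.073 0.912;0 0.001 0 -0.709 -0.082 1.019;0 0.001 0 -0.783 -0.091 1.126;0 0.001 0 -0.858 -0.099 1.233;0 0.001 0 -0.895 -0.104 1.287;0 0.001 0 -0.895 -0.104 1.287;0 0.001 0 -0.895 -0.104 1.287;0 0.001 0 -0.895 -0.104 1.287;0 0.001 0 -0.895 -0.104 1.287"

```text
time: 19.25
eef_pos: [0.5439, -0.3149, 0.1823]
tcp_rot: [0.951, 0.055, 0.302, -0.016]
contact_force: [-0.2, -0.4, -1.4]
opening: 0.596
```

```bash
python3 chk.py 9 wrist top side
python3 - <<'E'
from h import *
from kin import *
x,y,z=focus();B=np.c_[x,y,z]
c,s=pickle.load(open("wrist9.pkl","rb"));X,u,v=cloud(c);q=(X-F)@B
m=(u>240)&(u<405)&(v>160)&(v<345)&(abs(q[:,2]-.03)<.006);print("soap top in focus frame",np.percentile(q[m],[0,1,50,99,100],axis=0).round(4).T)
A=np.c_[q[m][:,:2],np.ones(m.sum())];print(np.linalg.lstsq(A,q[m][:,2],rcond=None)[0])
m=(abs(q[:,0]-.1)<.03)&(abs(q[:,1])<.09)&(abs(q[:,2]+.02)<.035)
print("light",np.percentile(q[m],[0,2,50,98,100],axis=0).round(4).T)
c=pickle.load(open("side9.pkl","rb"))[0]
f=c["frame"][60:220,260:420,::-1];cv2.imwrite("pics/side9c.png",cv2.resize(f,None,fx=3.7,fy=3.7,interpolation=cv2.INTER_CUBIC))
E
```

```text
19.25 [ 0.54387855 -0.31487545  0.18233531] [-0.23095297 -0.37843766 -1.38611872] 0.5955218991692076 [-0.885  0.045  2.035  0.714  0.834  0.14 ]
tool axes in focus frame
 [[ 1.     0.     0.005]
 [ 0.    -1.    -0.002]
 [ 0.005  0.002 -1.   ]]
face-F in focus frame [-0.0001 -0.0001  0.0001]
fk err [0.0489254  0.00214227 0.01416343]
soap top in focus frame [[-0.0258 -0.0231  0.0114  0.0396  0.0402]
 [-0.0312 -0.026  -0.0003  0.0252  0.0302]
 [ 0.024   0.0255  0.0293  0.0335  0.036 ]]
[-0.00768643 -0.0018501   0.02934668]
light [[ 0.0913  0.0919  0.1     0.1111  0.1144]
 [-0.0655 -0.0624  0.0009  0.0636  0.0667]
 [-0.0376 -0.0304 -0.0207 -0.0183 -0.0167]]
```

View pics/wrist9.png

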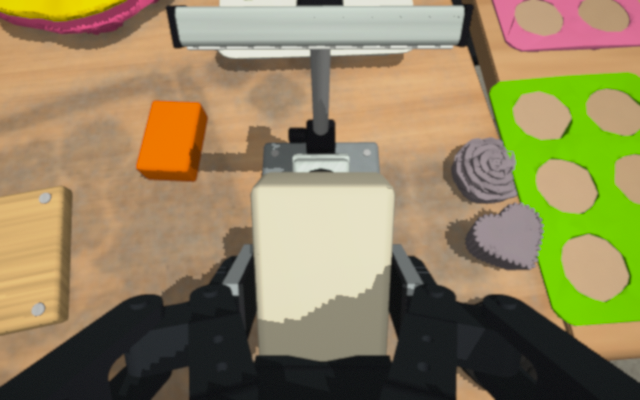

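View pics/side9c.png

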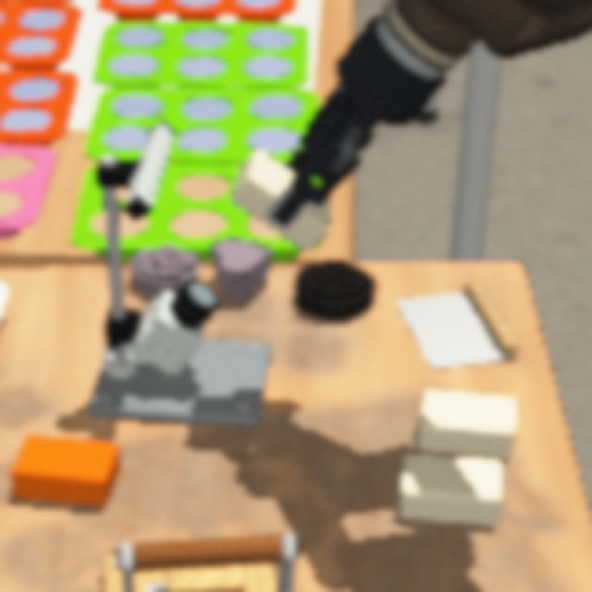

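View pics/top9.png

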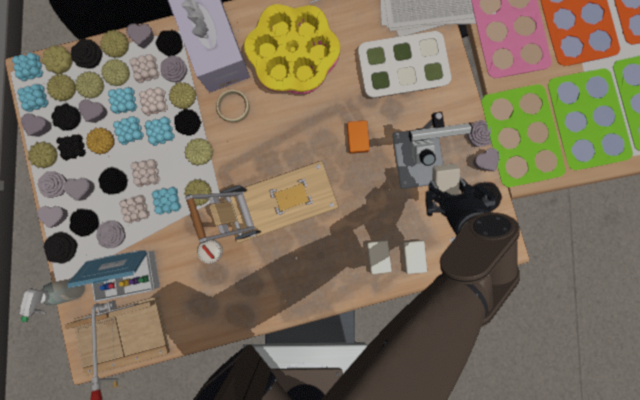

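Emit:
jog_arm --commands "0 0 0 0 0 0;0 0 0 0 0 0;0 0 0 0 0 0;0 0 0 0 0 0;0 0 0 0 0 0;0 0 0 0 0 0;0 0 0 0 0 0;0 0 0 0 0 0;0 0 0 0 0 0;0 0 0 0 0 0"

```text
time: 20.65
eef_pos: [0.5439, -0.3149, 0.1823]
tcp_rot: [0.951, 0.055, 0.302, -0.016]
contact_force: [0.1, -0.3, -1.3]
opening: 0.59
```

```bash
python3 chk.py 10; python3 -c "
from plant import ctrl
print(ctrl.sign_off())"
```

```text
20.65 [ 0.54385886 -0.31487801  0.18234055] [ 0.12384249 -0.34910394 -1.29564762] 0.5901350861160414 [-0.886  0.045  2.035  0.713  0.835  0.14 ]
tool axes in focus frame
 [[ 1.     0.     0.005]
 [ 0.    -1.    -0.002]
 [ 0.005  0.002 -1.   ]]
face-F in focus frame [-0.0001 -0.0001  0.0001]
fk err [0.04892402 0.00214464 0.01416289]
the job is handed in; nothing more can be done
None
```

The job is handed in at about 20.7 s of the 64 s. The press arm is open, and the soap is still held in the second attitude in front of the lens.

**What I did:**
- I swung the press arm by its handle to about 1.75 rad and let go. It fell back to its stop: in the side picture the handle lies where 1.92 rad puts it.
- I gripped the cream soap across its 52 mm width at 60 N and lifted it out. I left the orange look-alike alone.
- I showed the underside with the long side parallel to the light bar and held still for about 1.5 s. Then I gave it a quarter turn about the lens axis and held for over a second before handing in.

**Last checks:**
- **Position:** the stamped face was about 1 mm from the focus in the first attitude and under 0.5 mm in the second, going by the tool pose and my estimate of where the focus is. The wrist camera saw the light bar within about 1 mm of where that estimate puts it.
- **Angle:** square to the lens to about 0.01 rad in both attitudes.
- **Surroundings:** the plain bars and the timer look unmoved in the top picture. The measured force at the tool was 1.4 N or less at both displays, with no sign of contact.

**What disagreed or could not be checked:**
- The soap lay with its long side across the press board, not along it as described. I gripped it as it actually lay, just above the corner angles, with the pads on roughly its upper half.
- The top and side cameras differed by about 4 mm, so I used the average.
- My arm model predicted the tilted poses about 5 cm off, so I relied on the measured tool pose.
- No camera sees the stamped underside, so I did not see the emblem itself.

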